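# Fit the camera back into the microscope's photo tube

## Robot

A 6-joint arm with a two-finger parallel gripper is mounted at the origin on the work surface. World frame = base frame: x ahead of the robot, y to its left, z up, the work surface at z = 0. Lengths are in mm, angles in rad, forces in N, time in s.
With the tool pointing down it reaches from about 275 to 725 mm from the base axis. Payload 5.6 kg.
Tool frame: the origin (TCP) lies between the finger pads; the fingertips stand 25 mm ahead of it and the grasp point (between the pads) lies 6 mm ahead of it (r.tips_ahead is the distance from the TCP to the fingertips, in mm); x points along the fingers, y is the direction in which the jaws open and shut, and the axes are right-handed (so a half turn about x gives the same grasp; the last joint's range is limited). The gripper opens to 85 mm and grips with 20 to 120 N. Pads are 22 mm wide; open, the fingers measure 114 mm over their backs; the gripper's body (76 mm by 85 mm) begins 54 mm behind the grasp point. The pads swing forward as they close: fully open they stand 13 mm farther back than shut.
Start: joints at [-0.953, 0.255, 0.108, 0, -1.424, -0.285], TCP at [179.699, -519.809, 256.283] pointing down, gripper open.
Joint ranges: [-2.95, 2.95], [-1.21, 1.97], [-1.09, 1.5], [-2.87, 1.71], [-2.94, -0.07], [-3.05, 3.05]. Speed limits (rad/s): [2.57, 2.57, 3.14, 3.14, 3.14, 3.14].

## Interface

Orientations are given as a unit quaternion [w, x, y, z].
In Python, from cell import telemetry, camera, close_job, r gives the robot as it stands.
- The arm moves only by the tool arm_command, never from a script. Its argument "plan" is one flat list of numbers, 7 for each row, row after row: the shift along the tool's x, y, z in m, then the turn, a rotation vector about the tool's x, y, z in rad, then the opening, from 0 (shut) to 1 (fully open). In form: [x, y, z, rx, ry, rz, claw, x, y, z, rx, ry, rz, claw, ...]. A call has 1 to 8 rows; each row shifts and turns the commanded pose from where the row before left it, along the tool's axes as they then stand; what a row does not reach is not made up. A row lasts 1/10 s, in which the tool goes at most 50 mm and 8.59 degrees, less where a joint would pass 70% of its speed; a pose out of reach is approached as far as the arm can. A call is refused whole if a number of a shift passes 0.05 or a number of a turn 0.15, either way. A call with a gripper value outside its range is refused whole. The fingers move at their own pace and stop on an object; "grip_force" is the grip in N (left out, the last holds). Time passes only in rows, so rows that do not move let the fingers close. It gives the time, the measured TCP pose, the force and the opening at its end, in the units of the state.
- telemetry.observe(): the state, without advancing time (a new reading comes with each control period).
- camera(name): name is "scene" or "top"; returns a dict with "image" (400x640x3 uint8, blue, green, red), "z_map" (400x640 float32, mm along the optical axis (not along the pixel's ray), 0 where there is no reading), "mtx" (3x3 intrinsics, pixels), "k1" (the pictures are not rectified: a ray, as slopes to the right and down, at radius r is drawn at 1 + k1 r^2 times it, then the intrinsics apply), "extrinsics" (4x4, takes a point from world to camera coordinates). Camera axes: x right, y down, z forward; pixel columns grow to the right and rows downward; lengths in mm; the calibration is good to about 2 mm. A picture is of the moment at which its call begins.
- close_job(): hands the job in, once; it reports no verdict.
The state is a dict: "time": time; "joint_positions": joint angles; "joint_vel": joint speeds; "joint_efforts": joint torques, N m; "eef_pos": TCP position; "ee_rot": TCP orientation; "force": force on the tool from outside, world axes, zero at the start; "moment": the same for the moment, N m; "gripper_width": finger opening in mm.
Only numpy, scipy, OpenCV 4.12 (cv2) and the standard library are available. Lean on these libraries where they do the work, as an engineer would, in place of code of your own. Each camera call takes 0.05 s, during which the arm holds its last target.

## Task

The blue camera has been taken off the stereo microscope: lift it out of the accessory rack and put it back in the photo tube on top of the microscope's head. The steel barrel is a tight fit with a sharp rim, so tip the camera, start the lower edge of the barrel in the mouth first, then straighten it and slide it gently fully home, feeling your way and never forcing it. Then let go, push the light-path rod on the side of the head all the way in, and leave the spare eyepieces and the dishes where they are.

Things in the scene. Friction and masses are not known exactly. Their poses are not given: they have to be found in the camera images.
- camera: Blue camera, about 0.16 kg, upright, barrel down in one of the rack's wells, its end 8 mm above the bench. Origin: centre of the flat lower end of the round steel barrel; z up its axis. Barrel 30 mm diameter, 28 mm long, sharp-edged. Above it a flange, 39 mm diameter, z 28 to 34 mm, then the square blue body, 42 x 42 mm, z 34 to 84 mm, sides facing x and y: hold it there. Any of its four yaws is right
- camera_seat (a point): Centre of the underside of the camera's flange, 28 mm up the barrel's axis from the origin; when home it lies on the rim of the photo tube, at its mouth
- camera_body (a point): Middle of the camera's square body, on the barrel's axis 60 mm above the origin
- microscope: White stereo microscope, firm on the bench. Origin: on the bench under the middle of its 250 x 190 mm base. At -x two eyepieces lean up at 45 degrees (cups reach x -134, y +-51, z 262 mm); at +x the column (x 77 to 113, y +-26, 225 mm high). Prism housing: x -83 to 15, y +-48, z 165 to 209 mm; on top of it the upright photo tube, see port_mouth
- port_mouth (a point): Nominal centre of the grey photo tube's mouth: 245 mm above the bench, at x -20, y 0 mm of the microscope, axes parallel to its. The tube is clamped in an eccentric centring ring: its true centre lies 6 mm from this point, in a direction the pose does not show, so look or feel for it. Upright bore 31 mm diameter, 34 mm deep; flat sharp rim, 42 mm outside diameter
- light_rod (a joint): Push rod that sends the light to the camera: 0 = out, 0.012 m = fully in. It slides towards the microscope's +y, takes about 2.5 N to move and stays where it is left
- light_rod_end (a point): Centre of the outer face of the rod's black knob (16 mm diameter, 14 mm long), 187 mm above the bench; in the microscope's frame at x -45 mm and, when out, y -92 mm (44 mm from the housing); axes parallel to the microscope's. Push it by this face towards the microscope's +y. Below it is only a zoom knob, up to 161 mm high, to y -49 mm
- rack: Wooden accessory rack, fixed, 70 x 235 mm, 36 mm high, its long side along its y. Origin: centre of the underside. Three wells, 35 mm diameter, at y -75, 0 and 75 mm
- eyepiece_a: Spare black eyepiece, 39 mm diameter, 66 mm high, in another well; leave alone. Origin: centre of the lower end of its barrel, z up
- eyepiece_b: Second spare eyepiece, the same; leave alone
- stage_dish: Clear dish, 55 mm diameter, 12 mm high, on the microscope's stage; leave alone. Origin: centre of its underside
- bench_dish: The same kind of dish on the bench behind the rack; leave alone

How it is judged:
By the outcome, as a careful person would: the job done as asked, in the order asked, and still so for the second after the job is handed in, with the robot touching nothing.
It also fails if it takes over 67 s, if anything falls off the work surface, if the arm or the gripper's body presses on something with over 40 N, if the wrist force passes 120 N, or if a joint passes its speed limit or range.

## Working session

There is one attempt and no reset: what is moved stays moved. The work goes in short steps, Python scripts to look and compute and a tool call to move; the robot and the scene stay as the last step left them, time stands still between calls to the robot, and variables do not carry over. Pictures are saved under pics/ and viewed, and the job is handed in when it is done.

Besides the shell and the picture viewer there is one more tool, called after "Request:" by a JSON object that holds its "op" and its "data", one argument or row to a line. arm_command: Moves the arm, as the interface text tells. Its arguments: {"type":"object","properties":{"plan":{"type":"array"},"grip_force":{"type":"number"}},"required":["plan"]}

```bash
ls; mkdir -p pics; python3 - <<'E'
from cell import telemetry, camera, r
import cv2, numpy as np, pickle
print(telemetry.observe()); print([a for a in dir(r) if a[0]!='_'])
for n in ("scene","top"):
    c=camera(n); cv2.imwrite(f"pics/{n}0.png",c["image"]); pickle.dump(c,open(f"{n}0.pkl","wb"))
    print(n,c["mtx"],c["k1"],c["extrinsics"])
E
```

```text
pics
{'time': 0.0, 'joint_positions': array([-9.53392996e-01,  2.55744553e-01,  1.07037035e-01, -5.08039460e-04,
       -1.42394217e+00, -2.84602922e-01]), 'joint_vel': array([ 4.32788340e-04, -1.55729638e-03, -1.07974185e-03,  9.92943850e-04,
       -1.49930115e-04, -9.81547307e-06]), 'joint_efforts': array([ 3.50979835e-04, -3.86630917e+01,  2.37942070e+01,  5.36513463e+00,
       -5.95067584e-03, -7.25292978e-06]), 'eef_pos': array([ 179.59952911, -519.36937278,  255.404848  ]), 'ee_rot': array([ 0.69721815, -0.11642716,  0.69746957,  0.11776151]), 'force': array([ 0.24425196, -0.088266  ,  0.07916115]), 'moment': array([-0.00943573,  0.01922117,  0.03419993]), 'gripper_width': 85.3029208198901}
['MotionError', 'tips_ahead']
scene [[473.12725133   0.         325.03709225]
 [  0.         473.12725133 195.61364149]
 [  0.           0.           1.        ]] -0.07569774454775444 [[ 4.75541635e-01  8.79691364e-01  1.80473027e-03 -1.96058957e+02]
 [ 6.45561015e-01 -3.47580851e-01 -6.80028329e-01 -2.86018737e+02]
 [-5.97587758e-01  3.24546847e-01 -7.33183616e-01  1.42750767e+03]
 [ 0.00000000e+00  0.00000000e+00  0.00000000e+00  1.00000000e+00]]
top [[427.02739682   0.         316.20155867]
 [  0.         427.02739682 198.47932563]
 [  0.           0.           1.        ]] -0.0395218063600281 [[ 1.61414599e-02 -9.99793923e-01 -1.23111896e-02 -5.36608355e+01]
 [-9.81921286e-01 -1.35280085e-02 -1.88805671e-01  5.82954721e+02]
 [ 1.88600216e-01  1.51362183e-02 -9.81937296e-01  1.00063686e+03]
 [ 0.00000000e+00  0.00000000e+00  0.00000000e+00  1.00000000e+00]]
```

View pics/scene0.png

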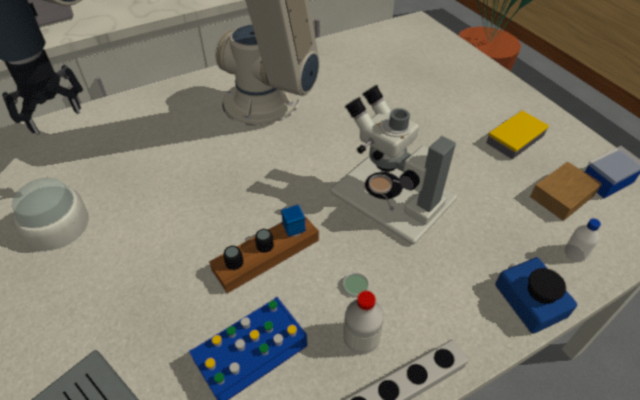

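View pics/top0.png

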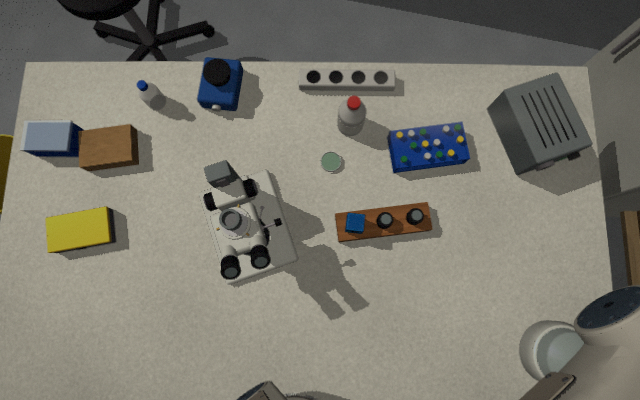

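The scene view has the camera at about (292,220) in the end well and the photo tube at about (400,118). The top view has the camera at (355,223) and the tube at (232,220). I'll enlarge both.

```bash
cat > h.py <<'E'
import numpy as np, cv2, pickle
from scipy.spatial.transform import Rotation as R
def load(n): return pickle.load(open(n+".pkl","rb"))
def ray(c,uv):
    K=c["mtx"]; d=np.array([c["k1"],0,0,0,0],float)
    p=cv2.undistortPoints(np.array(uv,float).reshape(-1,1,2),K,d,None,None)[:,0]
    E=c["extrinsics"]; dirs=np.c_[p,np.ones(len(p))]@E[:3,:3]   # R^T d
    o=-E[:3,:3].T@E[:3,3]
    return o,dirs
def atz(c,uv,z):
    o,d=ray(c,uv); t=(z-o[2])/d[:,2]; return o+d*t[:,None]
def proj(c,P):
    E=c["extrinsics"]; 
    rv=cv2.Rodrigues(E[:3,:3])[0]
    return cv2.projectPoints(np.array(P,float).reshape(-1,1,3),rv,E[:3,3],c["mtx"],np.array([c["k1"],0,0,0,0]))[0][:,0]
def cloud(c):
    h,w=c["z_map"].shape; v,u=np.mgrid[:h,:w]
    o,d=ray(c,np.c_[u.ravel(),v.ravel()]); z=c["z_map"].ravel()
    P=o+d*z[:,None]; P[z==0]=np.nan
    return P.reshape(h,w,3)
def crop(c,x0,y0,x1,y1,f,name):
    im=cv2.resize(c["image"][y0:y1,x0:x1],None,fx=f,fy=f,interpolation=cv2.INTER_CUBIC)
    for x in range(x0 - x0%10+10,x1,10):
        cv2.line(im,(int((x-x0)*f+f/2),0),(int((x-x0)*f+f/2),5),(0,0,255),1)
        if f>5 or x%20==0: cv2.putText(im,str(x),(int((x-x0)*f),15),0,.35,(0,0,255),1)
    for y in range(y0-y0%10+10,y1,10):
        cv2.line(im,(0,int((y-y0)*f+f/2)),(5,int((y-y0)*f+f/2)),(0,0,255),1); cv2.putText(im,str(y),(6,int((y-y0)*f+f/2)),0,.35,(0,0,255),1)
    cv2.imwrite("pics/"+name,im)
E
python3 - <<'E'
from h import *
s=load("scene0");t=load("top0")
crop(s,330,70,470,250,3.3*1.0 if 0 else 3,"s_mic.png") if 0 else crop(s,330,75,470,175,5.5,"s_mic.png")
crop(t,195,150,305,285,4.4,"t_mic.png")
crop(t,330,195,440,250,7,"t_rack.png")
crop(s,200,195,330,295,6,"s_rack.png")
E
```

```text
(no output)
```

View pics/s_mic.png

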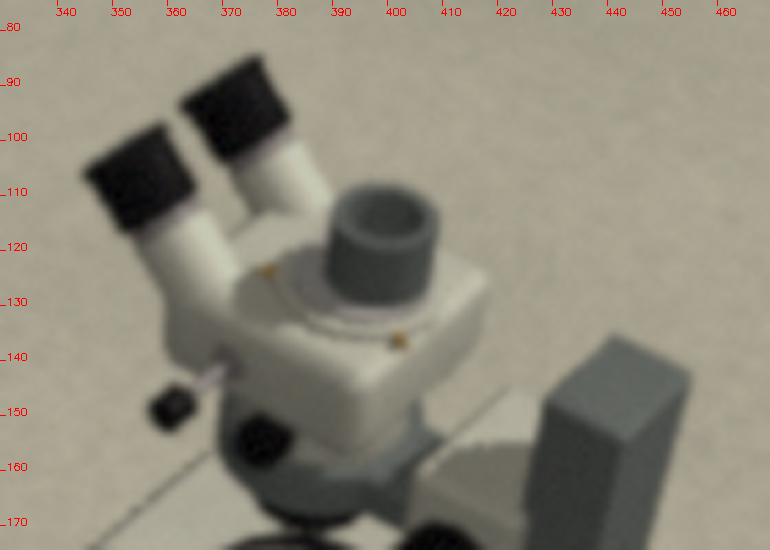

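View pics/t_mic.png

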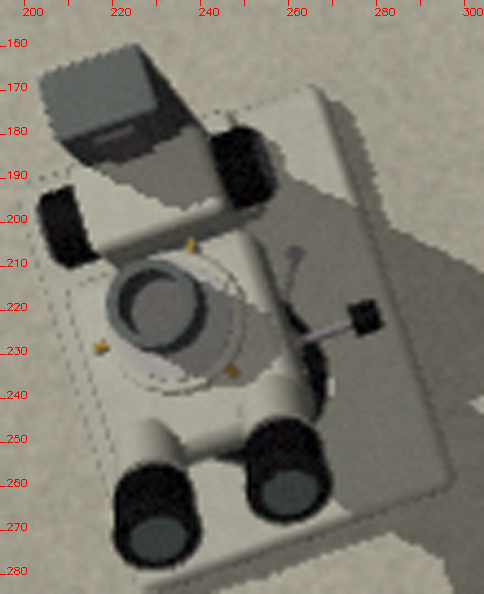

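View pics/t_rack.png

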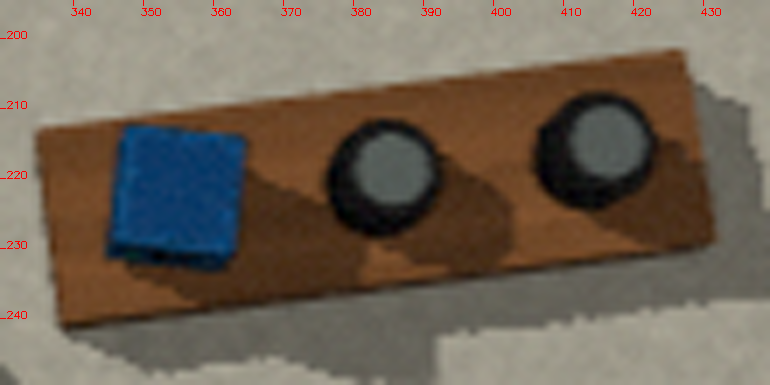

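View pics/s_rack.png

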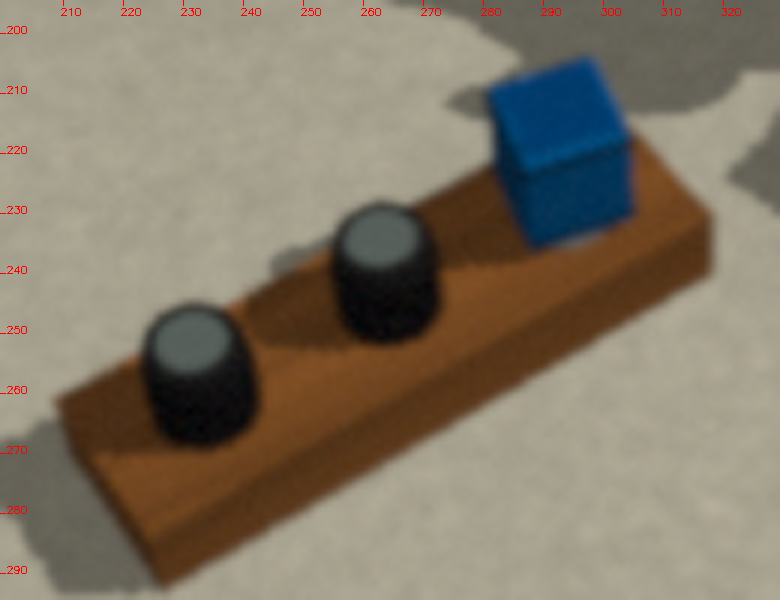

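```bash
python3 - <<'E'
from h import *
s=load("scene0");t=load("top0")
crop(s,380,100,418,138,15,"s_tube.png"); crop(t,210,200,252,240,14,"t_tube.png")
crop(s,276,200,310,240,14,"s_cam.png"); crop(t,338,206,370,238,17,"t_cam.png")
for n,c in (("s",s),("t",t)):
    P=cloud(c)
    m=(abs(P[...,2]-245)<3); 
    from scipy import ndimage
    b=(slice(100,130),slice(380,415)) if n=="s" else (slice(200,240),slice(210,250))
    Q=P[b][m[b]]; print(n,"rim",len(Q),Q.mean(0),Q.min(0),Q.max(0))
    b=(slice(200,240),slice(276,310)) if n=="s" else (slice(206,238),slice(338,370))
    m=(abs(P[...,2]-92)<3); Q=P[b][m[b]]; print(n,"cam",len(Q),Q.mean(0),Q.min(0),Q.max(0)); print(cv2.minAreaRect(Q[:,:2].astype(np.float32)))
E
```

```text
s rim 117 [504.54901866 124.81224546 244.71456944] [483.15925153 105.70020725 242.05116676] [524.52151182 147.07192194 247.75219383]
s cam 287 [ 523.80791396 -138.28003779   92.24824619] [ 501.16995675 -159.57668975   89.06800262] [ 544.75044486 -115.85232687   94.97981796]
((522.2860717773438, -138.01397705078125), (41.454349517822266, 43.316471099853516), 84.0975570678711)
t rim 154 [504.31552671 127.07992818 244.6663702 ] [484.37400563 106.64230752 242.05925986] [525.6137902  147.00070593 247.83633277]
t cam 271 [ 521.89163866 -139.03769547   92.12208971] [ 500.35221128 -159.33383204   89.02051087] [ 543.18408928 -116.83090643   94.99682064]
((522.280517578125, -138.98822021484375), (42.003448486328125, 41.89837646484375), 85.1701431274414)
```

View pics/s_tube.png

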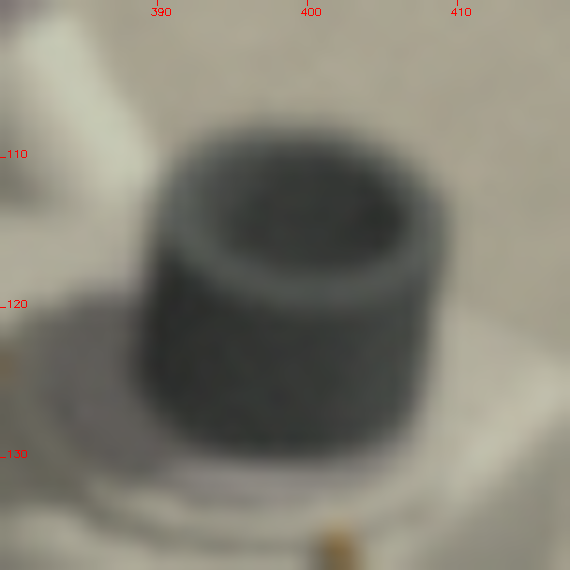

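View pics/t_tube.png

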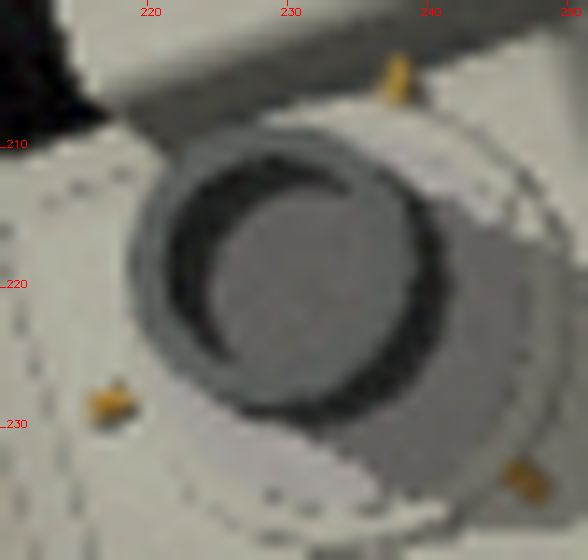

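View pics/s_cam.png

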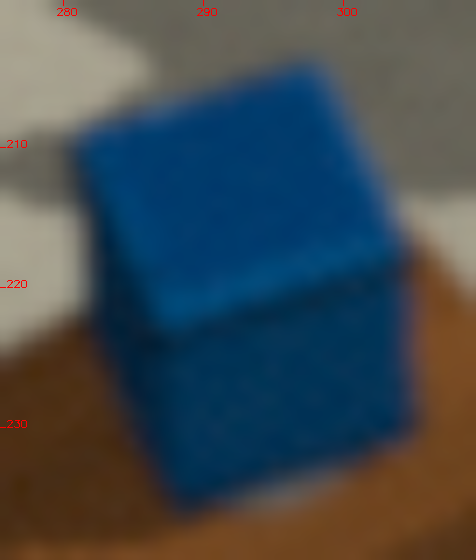

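View pics/t_cam.png

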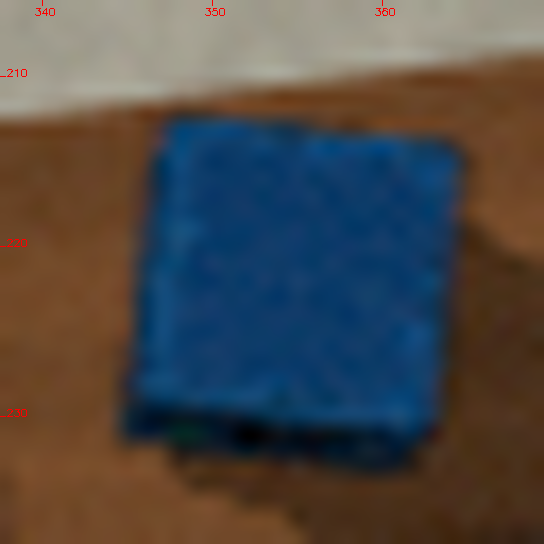

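The photo tube's rim is near (399.5,113.7) in the scene view and (228.9,218.4) in the top view. The camera's top-face corners in the top view are about (347.5,212.7), (364.7,214.3), (363.1,230.8) and (345.4,229.0). Next come positions and yaws.

```bash
python3 - <<'E'
from h import *
s=load("scene0");t=load("top0")
print("rim s",atz(s,[[399.5,113.7]],245),"t",atz(t,[[228.9,218.4]],245))
Q=atz(t,[[347.5,212.7],[364.7,214.3],[363.1,230.8],[345.4,229.0]],92); print("cam t",Q.mean(0)); 
for i in range(4): d=Q[(i+1)%4]-Q[i]; print(np.hypot(*d[:2]),np.degrees(np.arctan2(d[1],d[0])))
Q=atz(s,[[280.8,209.7],[297.7,204],[303.5,217.2],[287,222.5]],92); print("cam s",Q.mean(0)); 
for i in range(4): d=Q[(i+1)%4]-Q[i]; print(np.hypot(*d[:2]),np.degrees(np.arctan2(d[1],d[0])))
for z in (0,15): 
    Q=atz(t,[[266.6,169.3],[298.4,258],[228.5,284]],z); 
    for i in range(2): d=Q[i+1]-Q[i]; print("base",np.hypot(*d[:2]),np.degrees(np.arctan2(d[1],d[0])),Q[i])
# knob
P=cloud(t); print("knob depth",P[221,277],P[220,274]); print(atz(t,[[277.5,221]],187), atz(t,[[275,221.5]],195))
Q=P[195:260,230:300].reshape(-1,3); m=(abs(Q[:,2]-188)<9)&(Q[:,1]<60); print("knob cloud",np.sum(m), Q[m].min(0),Q[m].max(0),np.median(Q[m],0))
# housing top
Q=P.reshape(-1,3); m=(abs(Q[:,2]-209)<2.5)&(abs(Q[:,0]-500)<120)&(abs(Q[:,1]-120)<100); print("hous",m.sum(),cv2.minAreaRect(Q[m][:,:2].astype(np.float32)))
m=(abs(Q[:,2]-225)<3)&(abs(Q[:,0]-600)<120)&(abs(Q[:,1]-140)<100); print("col",m.sum(),cv2.minAreaRect(Q[m][:,:2].astype(np.float32)))
# rack
m=(abs(Q[:,2]-36)<2.5)&(abs(Q[:,0]-520)<120)&(abs(Q[:,1]+210)<150); print("rack",m.sum(),cv2.minAreaRect(Q[m][:,:2].astype(np.float32)))
m=(abs(Q[:,2]-74)<2.5)&(abs(Q[:,0]-520)<120)&(abs(Q[:,1]+210)<150); print("eyep",m.sum(),cv2.minAreaRect(Q[m][:,:2].astype(np.float32)))
print(R.from_quat([-0.11642716,0.69746957,0.11776151,0.69721815]).as_matrix())
E
```

```text
rim s [[503.69566991 127.64079465 245.        ]] t [[504.04083268 127.00595625 245.        ]]
cam t [ 522.1986097  -138.31235571   92.        ]
40.81746503688171 -94.58569747224175
39.45218841138661 174.26230006449094
41.73730564697205 84.96875177937194
39.15708737615793 -7.0911928446228
cam s [ 523.03098759 -139.04589415   92.        ]
39.0577679167292 86.42205680589335
39.66695706489817 -8.248731621833775
36.92369702856544 -95.22716405359634
38.487723462657556 174.81298917811299
base 248.08748937909365 -158.79774723409707 [671.06099944  88.3692567    0.        ]
base 187.68880504013927 111.27692121510458 [439.7666559   -1.35436913   0.        ]
base 244.6795917893745 -158.79774723409707 [667.12544828  86.31866382  15.        ]
base 185.11058463928637 111.27692121510457 [439.00832032  -2.17245758  15.        ]
knob depth [507.02692111  35.25034551 195.24935902] [509.39671986  41.96620579 192.90154452]
[[508.16943488  35.06314326 187.        ]] [[505.92913646  39.4907263  195.        ]]
knob cloud 79 [461.2534003   25.12637767 179.63485719] [514.17167919  59.51274321 196.27587814] [502.91511119  37.81844467 191.07627009]
hous 792 ((523.7852172851562, 133.04241943359375), (177.65069580078125, 92.14004516601562), 23.05550765991211)
col 389 ((555.0537109375, 143.4199981689453), (148.40274047851562, 51.99098205566406), 20.147565841674805)
rack 1439 ((532.6902465820312, -212.85296630859375), (70.5865249633789, 233.57235717773438), 7.926558971405029)
eyep 270 ((528.8223266601562, -209.38204956054688), (44.50168991088867, 187.92575073242188), 6.767463684082031)
[[-6.63142034e-04 -3.26619725e-01  9.45155604e-01]
 [ 1.80212183e-03  9.45153887e-01  3.26620396e-01]
 [-9.99998156e-01  1.91988126e-03 -3.81627345e-05]]
```

The camera stands at about (522.4,-138.6) with yaw -5.5°. The tube's true mouth is near (504,127), and the microscope's yaw is about 21°. I'll grip with the jaws along world x, which keeps them clear of the eyepieces, so the tool turns first.

Request:
{"op": "arm_command", "data": {
  "plan": [0, 0, 0, -0.143, 0, 0, 1, 0, 0, 0, -0.143, 0, 0, 1, 0, 0, 0, -0.143, 0, 0, 1, 0, 0, 0, -0.143, 0, 0, 1, 0, 0, 0, -0.143, 0, 0, 1, 0, 0, 0, -0.143, 0, 0, 1, 0, 0, 0, -0.143, 0, 0, 1, 0, 0, 0, -0.143, 0, 0, 1],
  "grip_force": 50
}}

```text
time: 0.9
eef_pos: [179.6, -519.5, 255.7]
ee_rot: [0.522, -0.477, 0.521, 0.478]
force: [-0.3, 0.1, 0.5]
gripper_width: 85.3
```

```bash
cat >> h.py <<'E'
def toolR(o): w,x,y,z=o["ee_rot"]; return R.from_quat([x,y,z,w])
def go(target,o=None):
    from cell import telemetry
    o=o or telemetry.observe(); Rm=toolR(o).as_matrix()
    print("pos",np.round(o["eef_pos"],2),"yaw y-axis",np.degrees(np.arctan2(Rm[1,1],Rm[0,1])).round(2),"xaxis",Rm[:,0].round(4),"F",o["force"].round(2),"M",o["moment"].round(3),"w",round(o["gripper_width"],2),"t",o["time"])
    if target is not None: print("tool shift mm",(Rm.T@(np.array(target,float)-o["eef_pos"])).round(2))
E
python3 -c "
from h import *
go([522.4,-138.6,150])"
```

```text
pos [ 179.64 -519.51  255.73] yaw y-axis 174.95 xaxis [-4.0e-04  1.1e-03 -1.0e+00] F [-0.32  0.06  0.52] M [-0.009 -0.035  0.02 ] w 85.32 t 0.9
tool shift mm [ 106.01 -307.97  409.48]
```

Request:
{"op": "arm_command", "data": {
  "plan": [0.005, -0.026, 0.034, 0, 0, 0, 1, 0.005, -0.026, 0.034, 0, 0, 0, 1, 0.005, -0.026, 0.034, 0, 0, 0, 1, 0.005, -0.026, 0.034, 0, 0, 0, 1, 0.01, -0.026, 0.034, 0, 0, 0, 1, 0.01, -0.026, 0.034, 0, 0, 0, 1, 0.01, -0.026, 0.034, 0, 0, 0, 1, 0.01, -0.026, 0.034, 0, 0, 0, 1]
}}

```text
time: 1.7
eef_pos: [413.0, -266.9, 195.7]
ee_rot: [0.523, -0.476, 0.523, 0.476]
force: [0.1, -0.7, 0.0]
gripper_width: 85.3
```

Request:
{"op": "arm_command", "data": {
  "plan": [0.01, -0.026, 0.034, 0, 0, 0, 1, 0.01, -0.026, 0.034, 0, 0, 0, 1, 0.01, -0.026, 0.034, 0, 0, 0, 1, 0.01, -0.022, 0.034, 0, 0, 0, 1, 0, 0, 0, 0, 0, 0, 1, 0, 0, 0, 0, 0, 0, 1]
}}

```text
time: 2.3
eef_pos: [524.5, -141.8, 155.5]
ee_rot: [0.522, -0.476, 0.523, 0.477]
force: [0.9, -1.2, -0.4]
gripper_width: 85.7
```

```bash
python3 - <<'E'
from h import *
from cell import camera
go([522.4,-138.6,76])
c=camera("top"); pickle.dump(c,open("t1.pkl","wb")); crop(c,320,180,400,250,9,"t1.png")
c=camera("scene"); pickle.dump(c,open("s1.pkl","wb")); crop(c,240,140,360,250,6,"s1.png")
E
```

```text
pos [ 524.52 -141.83  155.46] yaw y-axis 174.71 xaxis [-0.0019 -0.     -1.    ] F [ 0.87 -1.18 -0.41] M [-0.02   0.013 -0.003] w 85.68 t 2.3
tool shift mm [79.46  2.25  3.04]
```

View pics/t1.png

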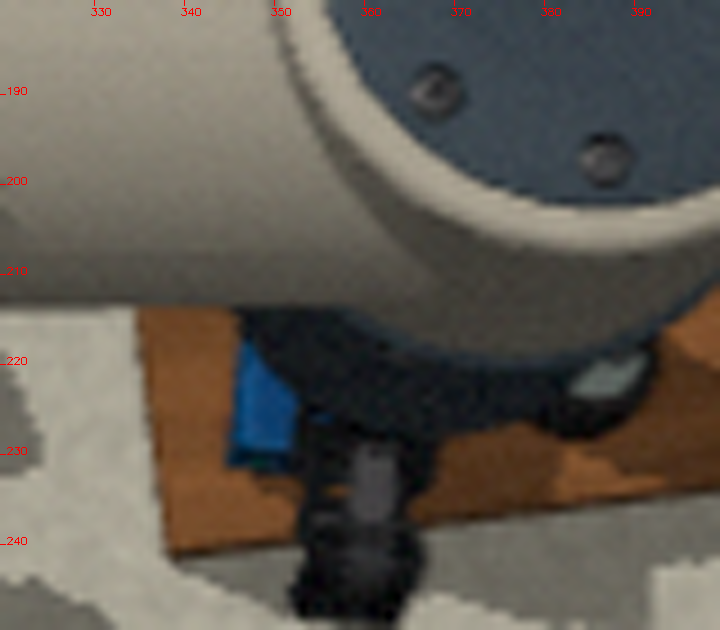

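View pics/s1.png

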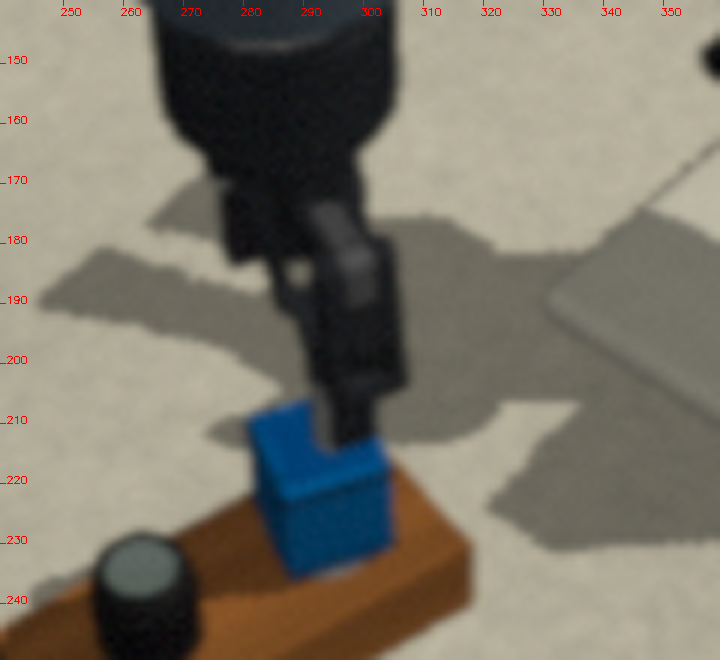

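The gripper is above the camera in both views, with the blue top near (293,215) in the scene view between the jaws. The eyepiece is clear of the fingers. I'll check whether it has settled and then go down.

```bash
python3 -c "
from h import *
go([522.4,-138.6,76])"
```

```text
pos [ 524.17 -143.05  156.36] yaw y-axis 174.59 xaxis [-3.e-04 -2.e-04 -1.e+00] F [ 0.48 -1.05 -0.09] M [-0.025  0.024  0.061] w 85.14 t 2.4
tool shift mm [80.36  2.16  4.28]
```

Request:
{"op": "arm_command", "data": {
  "plan": [0.015, 0.002, 0.004, 0, 0, 0, 1, 0.02, 0, 0, 0, 0, 0, 1, 0.015, 0, 0, 0, 0, 0, 1, 0, 0, 0, 0, 0, 0, 1, 0, 0, 0, 0, 0, 0, 1]
}}

```text
time: 2.9
eef_pos: [522.9, -139.3, 107.1]
ee_rot: [0.523, -0.476, 0.523, 0.475]
force: [1.1, 0.9, -0.8]
gripper_width: 85.1
```

```bash
python3 - <<'E'
from h import *
from cell import camera
go([522.4,-138.6,76])
c=camera("scene"); pickle.dump(c,open("s2.pkl","wb")); crop(c,260,160,330,250,7,"s2.png")
E
```

```text
pos [ 522.86 -139.27  107.09] yaw y-axis 174.55 xaxis [ 6.e-04 -4.e-04 -1.e+00] F [ 1.08  0.94 -0.78] M [-0.027 -0.037  0.005] w 85.05 t 2.9
tool shift mm [31.09  0.55  0.63]
```

View pics/s2.png

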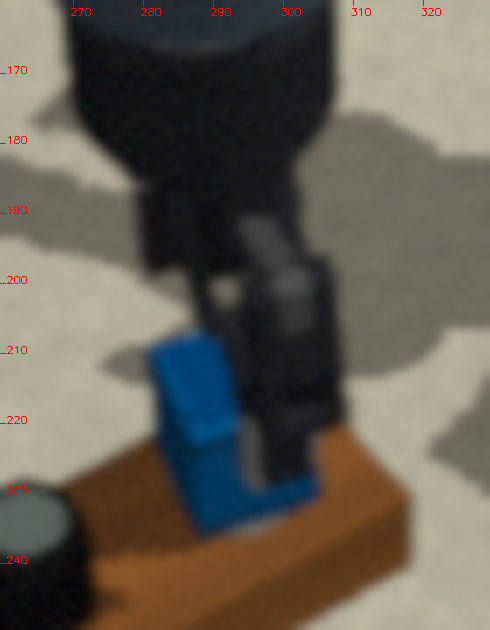

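The fingers straddle the blue body and the eyepiece is clear. I'll go down the last 31 mm and close.

Request:
{"op": "arm_command", "data": {
  "plan": [0.012, 0, 0.001, 0, 0, 0, 1, 0.012, 0, 0, 0, 0, 0, 1, 0.007, 0, 0, 0, 0, 0, 1, 0, 0, 0, 0, 0, 0, 1, 0, 0, 0, 0, 0, 0, 0.5, 0, 0, 0, 0, 0, 0, 0.45, 0, 0, 0, 0, 0, 0, 0.3, 0, 0, 0, 0, 0, 0, 0.3]
}}

```text
time: 3.75
eef_pos: [523.5, -137.4, 75.8]
ee_rot: [0.523, -0.476, 0.523, 0.476]
force: [-0.9, -0.5, 2.9]
gripper_width: 41.5
```

Request:
{"op": "arm_command", "data": {
  "plan": [0, 0, 0, 0, 0, 0, 0.2, 0, 0, 0, 0, 0, 0, 0.2, 0, 0, 0, 0, 0, 0, 0.2, 0, 0, 0, 0, 0, 0, 0.2]
}}

```text
time: 4.15
eef_pos: [523.5, -137.4, 75.8]
ee_rot: [0.523, -0.476, 0.523, 0.476]
force: [-0.8, 0.3, 5.3]
gripper_width: 41.7
```

```bash
python3 - <<'E'
from h import *
from cell import camera
go([522.4,-138.6,76])
c=camera("scene"); pickle.dump(c,open("s3.pkl","wb")); crop(c,260,160,330,250,7,"s3.png")
E
```

```text
pos [ 523.5  -137.39   75.81] yaw y-axis 174.62 xaxis [ 1.e-03 -2.e-04 -1.e+00] F [-0.82  0.29  5.35] M [0.235 0.276 0.039] w 41.68 t 4.15
tool shift mm [-0.19  0.98 -1.31]
```

View pics/s3.png

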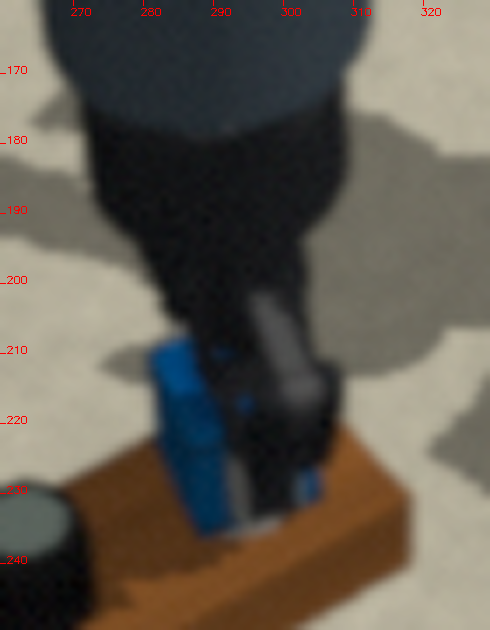

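The camera is held at 41.7 mm with the pads on the body above the flange. Now I'll lift it straight out of the well.

Request:
{"op": "arm_command", "data": {
  "plan": [-0.005, 0, 0, 0, 0, 0, 0.2, -0.01, 0, 0, 0, 0, 0, 0.2, -0.01, 0, 0, 0, 0, 0, 0.2, -0.015, 0, 0, 0, 0, 0, 0.2, -0.02, 0, 0, 0, 0, 0, 0.2, -0.025, 0, 0, 0, 0, 0, 0.2, -0.03, 0, 0, 0, 0, 0, 0.2, -0.03, 0, 0, 0, 0, 0, 0.2]
}}

```text
time: 5.0
eef_pos: [522.7, -137.3, 221.9]
ee_rot: [0.523, -0.476, 0.523, 0.476]
force: [1.0, 0.1, -1.8]
gripper_width: 41.5
```

Request:
{"op": "arm_command", "data": {
  "plan": [-0.03, 0, 0, 0, 0, 0, 0.2, -0.03, 0, 0, 0, 0, 0, 0.2, -0.025, 0, 0, 0, 0, 0, 0.2, -0.02, 0, 0, 0, 0, 0, 0.2, -0.01, 0, 0, 0, 0, 0, 0.2, 0, 0, 0, 0, 0, 0, 0.2, 0, 0, 0, 0, 0, 0, 0.2]
}}

```text
time: 5.7
eef_pos: [522.8, -137.1, 334.3]
ee_rot: [0.523, -0.475, 0.523, 0.477]
force: [0.7, 0.1, -3.0]
gripper_width: 41.3
```

```bash
python3 - <<'E'
from h import *
from cell import camera
go([504,127,333])
c=camera("scene"); pickle.dump(c,open("s4.pkl","wb")); crop(c,230,60,380,250,3.1,"s4.png")
E
```

```text
pos [ 522.78 -137.12  334.28] yaw y-axis 174.62 xaxis [-1.5e-03  7.0e-04 -1.0e+00] F [ 0.69  0.06 -3.05] M [-0.024  0.015 -0.004] w 41.31 t 5.7
tool shift mm [  1.5   43.48 261.19]
```

View pics/s4.png

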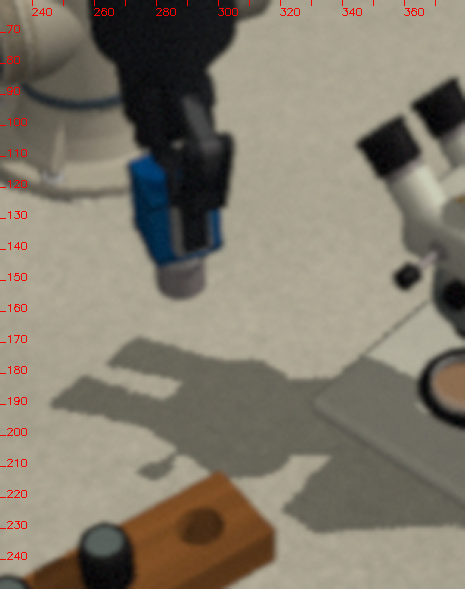

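It's lifted clean out of the well. Next I'll carry it over the tube at this height.

Request:
{"op": "arm_command", "data": {
  "plan": [0, 0.003, 0.015, 0, 0, 0, 0.2, 0, 0.006, 0.03, 0, 0, 0, 0.2, 0, 0.006, 0.04, 0, 0, 0, 0.2, 0, 0.007, 0.045, 0, 0, 0, 0.2, 0, 0.007, 0.045, 0, 0, 0, 0.2, 0, 0.006, 0.04, 0, 0, 0, 0.2, 0, 0.005, 0.03, 0, 0, 0, 0.2, 0, 0.0035, 0.016, 0, 0, 0, 0.2]
}}

```text
time: 6.55
eef_pos: [503.2, 129.5, 334.1]
ee_rot: [0.522, -0.476, 0.523, 0.477]
force: [0.4, -0.3, -2.0]
gripper_width: 41.1
```

Request:
{"op": "arm_command", "data": {
  "plan": [0, 0, 0, -0.09, 0, 0, 0.2, 0, 0, 0, -0.13, 0, 0, 0.2, 0, 0, 0, -0.13, 0, 0, 0.2, 0, 0, 0, -0.09, 0, 0, 0.2, 0, 0, 0, -0.026, 0, 0, 0.2, 0, 0, 0, 0, 0, 0, 0.2, 0, 0, 0, 0, 0, 0, 0.2]
}}

```text
time: 7.25
eef_pos: [504.1, 126.8, 335.0]
ee_rot: [0.399, -0.583, 0.4, 0.584]
force: [0.2, -0.0, -2.1]
gripper_width: 41.6
```

```bash
python3 - <<'E'
from h import *
from cell import camera
go([504,127,333])
c=camera("scene"); pickle.dump(c,open("s5.pkl","wb")); crop(c,360,50,440,140,6.6,"s5.png")
c=camera("top"); pickle.dump(c,open("t5.pkl","wb")); crop(c,180,180,290,260,7,"t5.png")
E
```

```text
pos [504.07 126.75 334.99] yaw y-axis -158.78 xaxis [-5.e-04 -2.e-04 -1.e+00] F [ 0.22 -0.   -2.14] M [0.036 0.024 0.048] w 41.6 t 7.25
tool shift mm [ 1.99 -0.03  0.26]
```

View pics/s5.png

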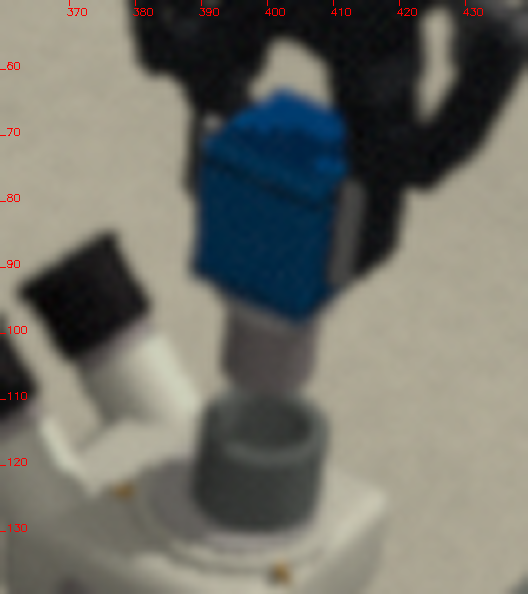

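View pics/t5.png

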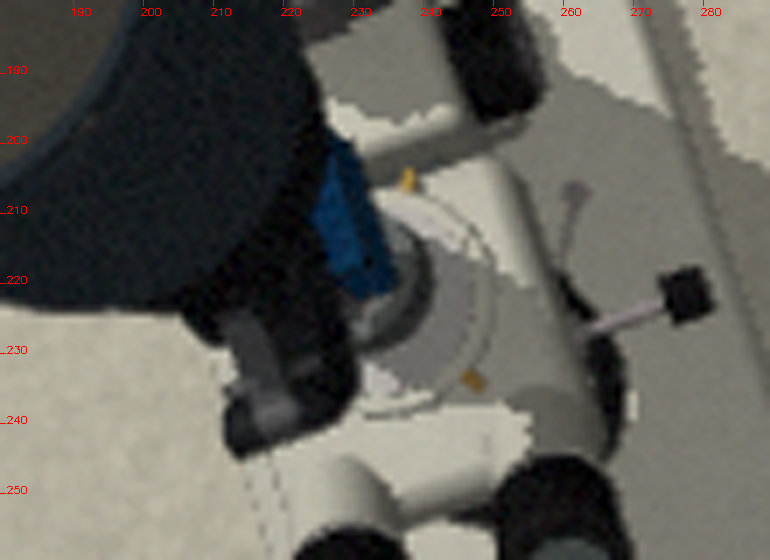

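```bash
python3 - <<'E'
from h import *
s=load("s5"); t=load("t5")
for z in (209,225,245,267,280): 
    for e in ([0,0],):print(z,proj(s,[[504,127.2,z]]).round(2))
th=np.linspace(0,2*np.pi,60)
def ring(x,y,z,r): return np.c_[x+r*np.cos(th),y+r*np.sin(th),0*th+z]
a=np.radians(21.2)
def body(x,y,zb,yaw):
    c,s_=np.cos(yaw),np.sin(yaw); P=[]
    for z in (34,84):
        for i,j in ((1,1),(1,-1),(-1,-1),(-1,1),(1,1)): P.append([x+21*(i*c-j*s_),y+21*(i*s_+j*c),zb+z])
    return np.array(P)
def draw(c,x0,y0,x1,y1,f,name,parts):
    im=cv2.resize(c["image"][y0:y1,x0:x1],None,fx=f,fy=f,interpolation=cv2.INTER_CUBIC)
    for P,col in parts:
        q=(proj(c,P)-[x0,y0])*f+f/2; cv2.polylines(im,[q.round().astype(int).reshape(-1,1,2)],False,col,1)
    cv2.imwrite("pics/"+name,im)
zb=335-67.8
parts=[(ring(504,127.2,245,21),(0,255,0)),(ring(504,127.2,245,15.5),(0,255,0)),(ring(504,126.8,zb,15),(0,0,255)),(ring(504,126.8,zb+28,19.5),(0,0,255)),(body(504,126.8,zb,a),(0,255,255))]
draw(s,375,50,425,135,7,"s5o.png",parts)
draw(t,200,190,250,240,11,"t5o.png",parts)
s0=load("scene0");t0=load("top0")
draw(s0,375,95,425,135,11,"s0o.png",parts[:2]);draw(t0,205,195,255,245,11,"t0o.png",parts[:2])
a=cv2.imread("pics/s5o.png");b=cv2.imread("pics/s0o.png")
E
```

```text
209 [[397.5  127.28]]
225 [[398.34 121.39]]
245 [[399.41 113.84]]
267 [[400.62 105.28]]
280 [[401.35 100.1 ]]
```

View pics/s5o.png

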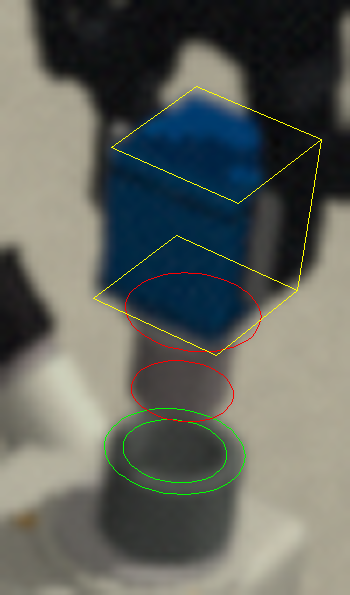

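View pics/t5o.png

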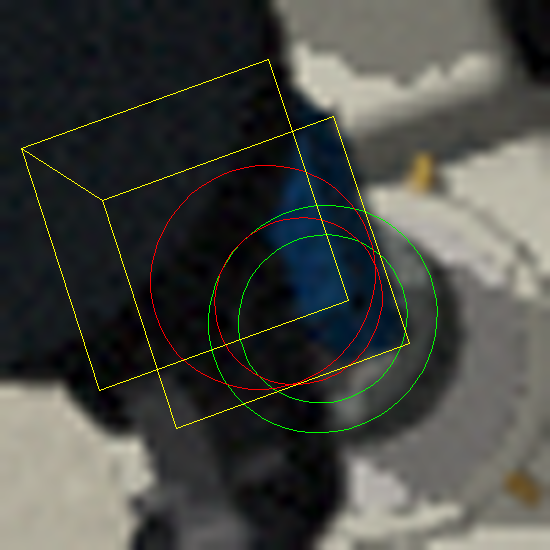

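View pics/s0o.png

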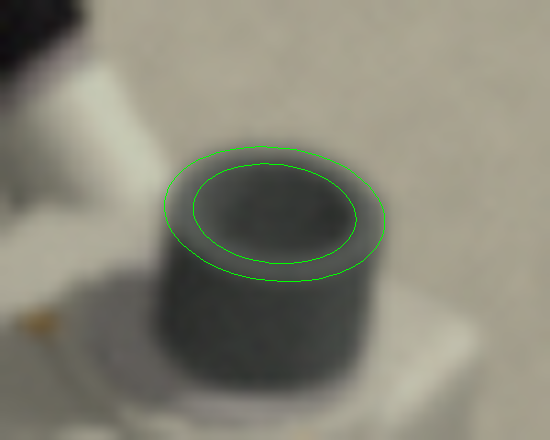

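View pics/t0o.png

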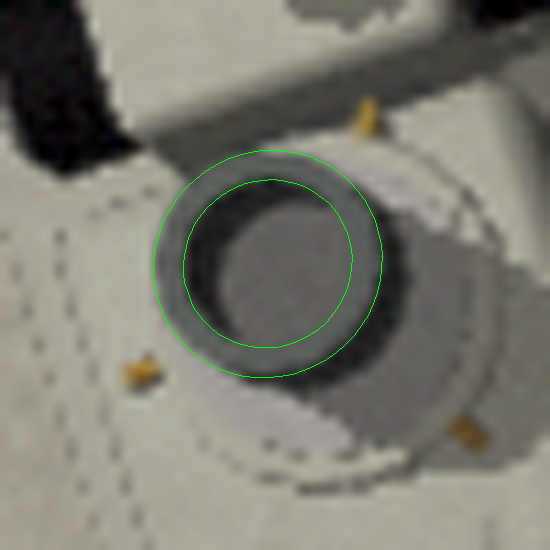

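```bash
python3 - <<'E'
from h import *
for n,b in (("s5",(slice(50,110),slice(380,425))),("t5",(slice(190,230),slice(215,245)))):
    c=load(n); P=cloud(c)[b]; im=c["image"][b].astype(int)
    m=(im[...,0]>im[...,2]+35)&np.isfinite(P[...,0])
    k=cv2.erode(m.astype(np.uint8),np.ones((3,3)))>0
    Q=P[k]; a=np.radians(21.2); 
    # into mic-aligned axes about (504,127)
    d=Q[:,:2]-[504,127.2]; X=d@[np.cos(a),np.sin(a)]; Y=d@[-np.sin(a),np.cos(a)]
    print(n,len(Q),"z",np.percentile(Q[:,2],[1,50,99]).round(1),"X",np.percentile(X,[1,50,99]).round(1),"Y",np.percentile(Y,[1,50,99]).round(1))
    f=(Y<-15)&(Y>-27)&(Q[:,2]<345)
    A=np.c_[np.ones(f.sum()),X[f],Q[f,2]-310]; s,*_=np.linalg.lstsq(A,Y[f],rcond=None); print("face Y=%.2f + %.4f X + %.4f z"%tuple(s),f.sum(),np.std(Y[f]-A@s))
    Z=P[np.isfinite(P[...,2])&m][:,2]; print(np.histogram(Z,bins=np.arange(295,365,5)))
E
```

```text
s5 452 z [309.2 342.  353.5] X [-16.4   1.6  20.4] Y [-23.9 -20.7  10.1]
face Y=-21.64 + 0.0281 X + 0.0041 z 249 1.2884202223495764
(array([  0,   1,  33,  42,  40,  41,  42,  42,  47,  41,  70, 182,   1]), array([295, 300, 305, 310, 315, 320, 325, 330, 335, 340, 345, 350, 355,
       360]))
t5 29 z [323.  351.3 354.5] X [-22.  -13.1  -2.2] Y [-20.6 -18.4 -15.6]
face Y=35.53 + 2.6991 X + 0.4047 z 3 7.608670862760415e-14
(array([ 0,  0,  1,  2,  4,  7, 11, 10,  4,  2, 21, 45,  1]), array([295, 300, 305, 310, 315, 320, 325, 330, 335, 340, 345, 350, 355,
       360]))
```

The overlay shows three things:
- The rim circle at (504,127.2) fits both first views.
- The held camera's face lies at -21.6 mm in the microscope's y, so the camera is centred to about 0.5 mm and upright.
- The body runs from z 304 to 352, so the barrel end is at about 268.

I'll tip it 15° so that the microscope's +x side of the barrel is lowest.

Request:
{"op": "arm_command", "data": {
  "plan": [0, -0.004, 0.0005, 0, 0, 0.0655, 0.2, 0, -0.004, 0, 0, 0, 0.0655, 0.2, 0, -0.004, 0, 0, 0, 0.0655, 0.2, 0, -0.004, 0, 0, 0, 0.0655, 0.2, 0, 0, 0, 0, 0, 0, 0.2, 0, 0, 0, 0, 0, 0, 0.2],
  "grip_force": 70
}}

```text
time: 7.95
eef_pos: [519.4, 133.0, 333.1]
ee_rot: [0.319, -0.527, 0.472, 0.631]
force: [-0.3, -0.1, -2.1]
gripper_width: 41.1
```

```bash
cat >> h.py <<'E'
C0=np.array([504.0,127.2]); A=np.radians(21.2)
MX=np.array([np.cos(A),np.sin(A),0]); MY=np.array([-np.sin(A),np.cos(A),0])
LEN=66.5
def st(tgt=None,L=None,show=True):
    """mic-aligned coordinates about tube mouth; E barrel end centre; tgt=(X,Y,Z) of E with same tilt -> tool shift"""
    from cell import telemetry
    o=telemetry.observe(); Rm=toolR(o).as_matrix(); p=o["eef_pos"]
    E=p+LEN*Rm[:,0]; d=E-np.array([*C0,245])
    e=np.array([d@MX,d@MY,d[2]]); u=-Rm[:,0]
    tx=np.degrees(np.arctan2(u@MX,u[2])); ty=np.degrees(np.arctan2(u@MY,u[2]))
    F=o["force"]; 
    print("t%.2f E(mic,rel mouth)"%o["time"],e.round(2),"tilt X %.2f Y %.2f"%(tx,ty),"lowpt X %.2f Z %.2f"%(e[0]+15*np.cos(np.radians(tx)),e[2]-15*np.sin(np.radians(abs(tx)))),
      "F mic",np.round([F@MX,F@MY,F[2]],2),"M",np.round([o["moment"]@MX,o["moment"]@MY,o["moment"][2]],3),"w",round(o["gripper_width"],2))
    if tgt is not None:
        w=(tgt[0]-e[0])*MX+(tgt[1]-e[1])*MY+np.array([0,0,tgt[2]-e[2]]); print("tool shift",(Rm.T@w).round(2))
E
python3 - <<'E'
from h import *
from cell import camera
st((-1.0,0,10))
c=camera("scene"); pickle.dump(c,open("s6.pkl","wb")); crop(c,360,50,440,140,6.6,"s6.png")
E
```

```text
t7.95 E(mic,rel mouth) [-0.79 -0.24 23.84] tilt X 15.00 Y 0.04 lowpt X 13.70 Z 19.96 F mic [-0.31  0.06 -2.08] M [ 0.005 -0.88  -0.033] w 41.06
tool shift [13.43 -3.38  0.24]
```

View pics/s6.png

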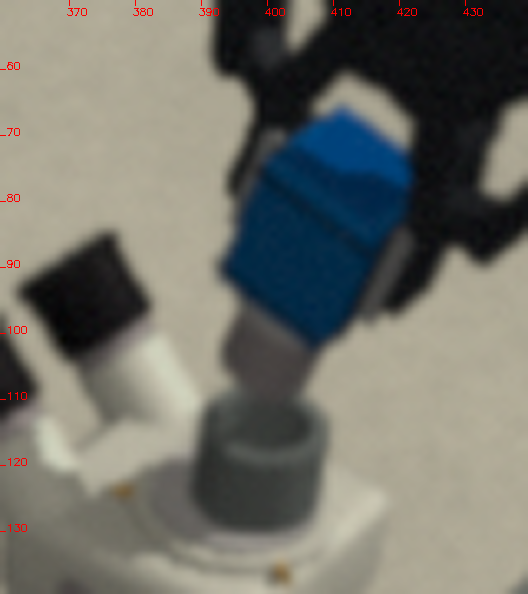

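It's tipped 15° and clear, with the barrel end above the mouth. I'll lower it to about 6 mm above the rim and check.

Request:
{"op": "arm_command", "data": {
  "plan": [0.005, -0.001, 0.0002, 0, 0, 0, 0.2, 0.005, -0.0014, 0, 0, 0, 0, 0.2, 0.0034, -0.001, 0, 0, 0, 0, 0.2, 0, 0, 0, 0, 0, 0, 0.2, 0, 0, 0, 0, 0, 0, 0.2]
}}

```text
time: 8.5
eef_pos: [518.5, 132.9, 320.0]
ee_rot: [0.319, -0.527, 0.472, 0.631]
force: [0.5, 0.2, -1.8]
gripper_width: 41.3
```

```bash
python3 - <<'E'
from h import *
from cell import camera
st((-1.0,0,4))
c=camera("scene"); pickle.dump(c,open("s7.pkl","wb")); crop(c,375,70,425,140,8,"s7.png")
E
```

```text
t8.50 E(mic,rel mouth) [-1.62 -0.03 10.78] tilt X 15.00 Y 0.04 lowpt X 12.87 Z 6.89 F mic [ 0.52  0.01 -1.78] M [-0.018 -0.981  0.005] w 41.28
tool shift [ 6.39 -2.35  0.03]
```

View pics/s7.png

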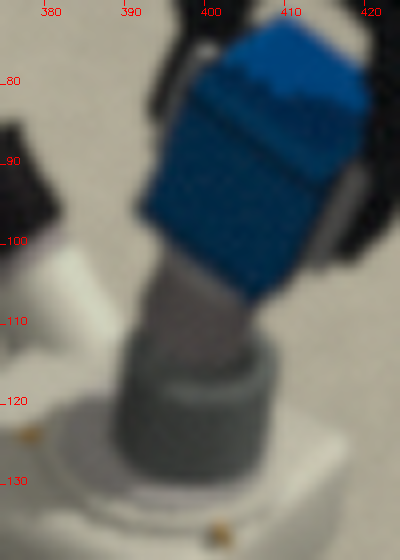

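Request:
{"op": "arm_command", "data": {
  "plan": [0.0024, -0.0006, 0, 0, 0, 0, 0.2, 0.0024, -0.0007, 0, 0, 0, 0, 0.2, 0, 0, 0, 0, 0, 0, 0.2, 0, 0, 0, 0, 0, 0, 0.2]
}}

```text
time: 8.95
eef_pos: [518.7, 132.9, 314.8]
ee_rot: [0.319, -0.527, 0.472, 0.631]
force: [0.2, -0.4, -1.4]
gripper_width: 41.2
```

```bash
python3 - <<'E'
from h import *
st((-1.5,0,1))
E
```

```text
t8.95 E(mic,rel mouth) [-1.49 -0.01  5.59] tilt X 15.03 Y 0.03 lowpt X 13.00 Z 1.70 F mic [ 0.01 -0.47 -1.44] M [-0.007 -1.002  0.033] w 41.24
tool shift [ 4.44 -1.18  0.01]
```

Request:
{"op": "arm_command", "data": {
  "plan": [0.001, -0.0003, 0, 0, 0, 0, 0.2, 0.001, -0.0002, 0, 0, 0, 0, 0.2, 0, 0, 0, 0, 0, 0, 0.2]
}}

```text
time: 9.25
eef_pos: [518.6, 132.9, 312.7]
ee_rot: [0.319, -0.527, 0.472, 0.631]
force: [-0.7, -0.3, -2.3]
gripper_width: 41.2
```

Request:
{"op": "arm_command", "data": {
  "plan": [0.001, -0.0003, 0, 0, 0, 0, 0.2, 0.001, -0.0003, 0, 0, 0, 0, 0.2, 0, 0, 0, 0, 0, 0, 0.2]
}}

```text
time: 9.55
eef_pos: [518.7, 133.0, 310.6]
ee_rot: [0.319, -0.527, 0.472, 0.631]
force: [0.1, 0.1, -1.7]
gripper_width: 41.0
```

```bash
python3 - <<'E'
from h import *
st((-1.5,0,1))
E
```

```text
t9.55 E(mic,rel mouth) [-1.46  0.13  1.4 ] tilt X 15.02 Y 0.02 lowpt X 13.03 Z -2.49 F mic [ 0.14  0.1  -1.69] M [ 0.194 -0.975 -0.037] w 41.03
tool shift [ 0.39 -0.06 -0.13]
```

No contact yet, with the lower edge an estimated 2.5 mm inside. I'll go down another 1.5 mm and look.

Request:
{"op": "arm_command", "data": {
  "plan": [0.0008, -0.0002, 0, 0, 0, 0, 0.2, 0.0007, -0.0002, 0, 0, 0, 0, 0.2, 0, 0, 0, 0, 0, 0, 0.2, 0, 0, 0, 0, 0, 0, 0.2]
}}

```text
time: 9.95
eef_pos: [518.6, 133.3, 309.2]
ee_rot: [0.319, -0.527, 0.471, 0.631]
force: [-0.3, 2.2, -1.3]
gripper_width: 41.1
```

```bash
python3 - <<'E'
from h import *
from cell import camera
st((-1.5,0,0))
c=camera("scene"); pickle.dump(c,open("s8.pkl","wb")); crop(c,375,80,425,140,9,"s8.png")
st()
E
```

```text
t9.95 E(mic,rel mouth) [-1.34  0.43 -0.03] tilt X 14.99 Y -0.01 lowpt X 13.15 Z -3.91 F mic [ 0.53  2.17 -1.32] M [ 1.008 -0.901 -0.264] w 41.12
tool shift [ 0.02  0.16 -0.43]
t10.00 E(mic,rel mouth) [-1.31  0.4  -0.02] tilt X 14.99 Y -0.00 lowpt X 13.18 Z -3.90 F mic [-0.52  1.58 -0.93] M [ 1.036 -0.896 -0.338] w 41.42
```

View pics/s8.png

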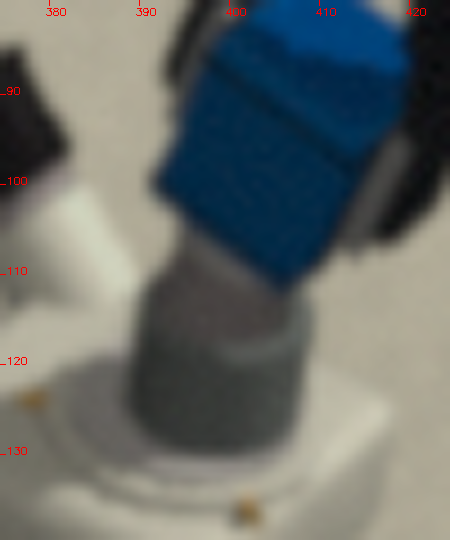

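The lower edge is in the mouth and touches lightly on the -y side, pushing about 2 N towards +y. I'll ease it towards the microscope's +y.

Request:
{"op": "arm_command", "data": {
  "plan": [0, 0, 0.0005, 0, 0, 0, 0.2, 0, 0, 0.0004, 0, 0, 0, 0.2, 0, 0, 0, 0, 0, 0, 0.2]
}}

```text
time: 10.3
eef_pos: [518.5, 133.7, 309.1]
ee_rot: [0.319, -0.527, 0.472, 0.631]
force: [0.7, 1.2, -2.2]
gripper_width: 41.5
```

```bash
python3 - <<'E'
from h import *
st()
E
```

```text
t10.30 E(mic,rel mouth) [-1.35  0.79 -0.09] tilt X 15.01 Y 0.05 lowpt X 13.14 Z -3.98 F mic [ 1.1   0.91 -2.18] M [ 0.527 -1.146 -0.121] w 41.46
```

Request:
{"op": "arm_command", "data": {
  "plan": [0, 0, 0.0004, 0, 0, 0, 0.2, 0, 0, 0.0003, 0, 0, 0, 0.2, 0, 0, 0, 0, 0, 0, 0.2]
}}

```text
time: 10.6
eef_pos: [518.1, 134.1, 309.2]
ee_rot: [0.319, -0.527, 0.472, 0.631]
force: [0.1, -0.2, -2.0]
gripper_width: 41.0
```

```bash
python3 - <<'E'
from h import *
st()
E
```

```text
t10.60 E(mic,rel mouth) [-1.59  1.25  0.01] tilt X 15.03 Y 0.06 lowpt X 12.90 Z -3.89 F mic [ 0.05 -0.25 -2.03] M [-1.000e-01 -1.101e+00  1.000e-03] w 41.02
```

It's free again at y +1.25. I'll go a touch further and then ease the lower edge towards +x to find the wall.

Request:
{"op": "arm_command", "data": {
  "plan": [-0.0001, -0.0005, 0.0003, 0, 0, 0, 0.2, -0.0001, -0.0005, 0, 0, 0, 0, 0.2, 0, 0, 0, 0, 0, 0, 0.2]
}}

```text
time: 10.9
eef_pos: [519.0, 134.8, 309.1]
ee_rot: [0.319, -0.527, 0.472, 0.631]
force: [1.2, -0.8, -2.0]
gripper_width: 40.9
```

```bash
python3 - <<'E'
from h import *
st()
E
```

```text
t10.90 E(mic,rel mouth) [-0.51  1.65 -0.08] tilt X 15.03 Y 0.05 lowpt X 13.97 Z -3.97 F mic [ 0.83 -1.23 -2.  ] M [-0.288 -0.797  0.118] w 40.92
```

There are faint touches on both the +x and +y sides, about 1 N each, so the centre is near y +1.4. I'll start straightening about the lower edge in small steps.

Request:
{"op": "arm_command", "data": {
  "plan": [0.0004, 0.0016, -0.0001, 0, 0, -0.025, 0.2, 0.0004, 0.0016, -0.0001, 0, 0, -0.025, 0.2, 0.0004, 0.0016, 0, 0, 0, -0.025, 0.2, 0.0004, 0.0016, 0, 0, 0, -0.025, 0.2, 0, 0, 0, 0, 0, 0, 0.2, 0, 0, 0, 0, 0, 0, 0.2]
}}

```text
time: 11.5
eef_pos: [513.3, 132.4, 309.7]
ee_rot: [0.351, -0.55, 0.445, 0.614]
force: [2.8, -0.4, 2.2]
gripper_width: 41.2
```

```bash
python3 - <<'E'
from h import *
st()
E
```

```text
t11.50 E(mic,rel mouth) [-0.11  1.41 -0.9 ] tilt X 9.21 Y 0.05 lowpt X 14.70 Z -3.30 F mic [ 2.49 -1.36  2.18] M [-0.468 -1.076  0.079] w 41.17
```

The -x side of the rim is pushing about 2.5 N towards +x and 4 N up. I'll raise it slightly and shift +x, with a hair of -y.

Request:
{"op": "arm_command", "data": {
  "plan": [-0.0005, -0.0003, -0.0001, 0, 0, 0, 0.2, 0, -0.0003, -0.0001, 0, 0, 0, 0.2, 0, 0, 0, 0, 0, 0, 0.2]
}}

```text
time: 11.8
eef_pos: [513.8, 132.7, 309.1]
ee_rot: [0.35, -0.55, 0.445, 0.614]
force: [3.1, -0.3, -1.5]
gripper_width: 41.6
```

```bash
python3 - <<'E'
from h import *
st()
E
```

```text
t11.80 E(mic,rel mouth) [ 0.4   1.52 -1.57] tilt X 9.31 Y 0.02 lowpt X 15.20 Z -3.99 F mic [ 2.8  -1.38 -1.5 ] M [-0.571 -1.237  0.101] w 41.64
```

Request:
{"op": "arm_command", "data": {
  "plan": [0, -0.0003, -0.0002, 0, 0, 0, 0.2, -0.0001, -0.0002, -0.0001, 0, 0, 0, 0.2, 0, 0, 0, 0, 0, 0, 0.2]
}}

```text
time: 12.1
eef_pos: [514.0, 132.6, 309.0]
ee_rot: [0.35, -0.549, 0.445, 0.615]
force: [1.0, -0.8, -2.4]
gripper_width: 41.5
```

```bash
python3 - <<'E'
from h import *
st()
E
```

```text
t12.10 E(mic,rel mouth) [ 0.49  1.44 -1.62] tilt X 9.34 Y -0.00 lowpt X 15.29 Z -4.05 F mic [ 0.65 -1.14 -2.42] M [-0.199 -1.02   0.012] w 41.49
```

Request:
{"op": "arm_command", "data": {
  "plan": [0.0003, 0.0013, -0.0001, 0, 0, -0.025, 0.2, 0.0004, 0.0015, 0, 0, 0, -0.025, 0.2, 0, 0, 0, 0, 0, 0, 0.2, 0, 0, 0, 0, 0, 0, 0.2]
}}

```text
time: 12.5
eef_pos: [511.1, 131.4, 309.1]
ee_rot: [0.365, -0.56, 0.431, 0.606]
force: [0.9, -0.5, -2.9]
gripper_width: 41.3
```

```bash
python3 - <<'E'
from h import *
st()
E
```

```text
t12.50 E(mic,rel mouth) [ 0.65  1.3  -1.99] tilt X 6.49 Y -0.01 lowpt X 15.55 Z -3.69 F mic [ 0.67 -0.77 -2.85] M [ 0.051 -0.428 -0.035] w 41.3
```

The forces are back to baseline and it's free at 6.5°. I'll continue straightening.

Request:
{"op": "arm_command", "data": {
  "plan": [0.0004, 0.0016, 0, 0, 0, -0.025, 0.2, 0.0004, 0.0016, 0, 0, 0, -0.025, 0.2, 0, 0, 0, 0, 0, 0, 0.2, 0, 0, 0, 0, 0, 0, 0.2]
}}

```text
time: 12.9
eef_pos: [508.3, 130.2, 308.6]
ee_rot: [0.38, -0.571, 0.417, 0.596]
force: [0.2, 0.1, -1.7]
gripper_width: 41.1
```

```bash
python3 - <<'E'
from h import *
st()
E
```

```text
t12.90 E(mic,rel mouth) [ 0.9   1.18 -2.8 ] tilt X 3.63 Y 0.00 lowpt X 15.87 Z -3.76 F mic [ 0.23  0.04 -1.68] M [ 0.071 -0.298 -0.009] w 41.14
```

Request:
{"op": "arm_command", "data": {
  "plan": [0.0004, 0.0016, 0, 0, 0, -0.025, 0.2, 0.0004, 0.0016, 0, 0, 0, -0.025, 0.2, 0.0002, 0.0009, 0, 0, 0, -0.013, 0.2, 0, 0, 0, 0, 0, 0, 0.2, 0, 0, 0, 0, 0, 0, 0.2]
}}

```text
time: 13.4
eef_pos: [504.7, 128.7, 307.7]
ee_rot: [-0.399, 0.584, -0.399, -0.584]
force: [0.3, -0.0, -2.3]
gripper_width: 41.5
```

```bash
python3 - <<'E'
from h import *
from cell import camera
st()
c=camera("scene"); pickle.dump(c,open("s9.pkl","wb")); crop(c,375,70,425,140,8,"s9.png")
E
```

```text
t13.40 E(mic,rel mouth) [ 1.16  1.15 -3.79] tilt X 0.00 Y 0.00 lowpt X 16.16 Z -3.79 F mic [ 0.24 -0.11 -2.25] M [0.008 0.02  0.041] w 41.45
```

View pics/s9.png

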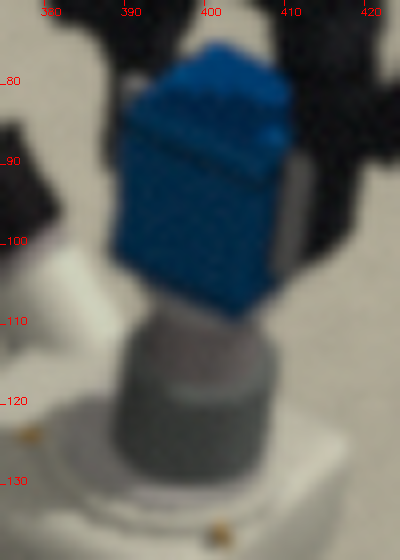

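It's upright with the barrel about 4 mm in the mouth and no load. Now I'll slide it down gently in small steps.

Request:
{"op": "arm_command", "data": {
  "plan": [0.001, 0, 0, 0, 0, 0, 0.2, 0.001, 0, 0, 0, 0, 0, 0.2, 0.001, 0, 0, 0, 0, 0, 0.2, 0, 0, 0, 0, 0, 0, 0.2]
}}

```text
time: 13.85
eef_pos: [504.6, 128.6, 304.6]
ee_rot: [-0.399, 0.584, -0.399, -0.584]
force: [-0.3, -0.6, -1.7]
gripper_width: 41.4
```

```bash
python3 - <<'E'
from h import *
st()
E
```

```text
t13.85 E(mic,rel mouth) [ 1.1   1.12 -6.93] tilt X -0.02 Y 0.00 lowpt X 16.10 Z -6.93 F mic [-0.53 -0.43 -1.69] M [0.007 0.017 0.052] w 41.41
```

Request:
{"op": "arm_command", "data": {
  "plan": [0.0015, 0, 0, 0, 0, 0, 0.2, 0.0015, 0, 0, 0, 0, 0, 0.2, 0.0015, 0, 0, 0, 0, 0, 0.2, 0.0015, 0, 0, 0, 0, 0, 0.2, 0, 0, 0, 0, 0, 0, 0.2]
}}

```text
time: 14.35
eef_pos: [504.5, 128.6, 298.5]
ee_rot: [-0.399, 0.584, -0.399, -0.584]
force: [0.2, 0.4, -1.5]
gripper_width: 41.3
```

```bash
python3 - <<'E'
from h import *
st()
E
```

```text
t14.35 E(mic,rel mouth) [  1.03   1.14 -12.96] tilt X -0.03 Y -0.00 lowpt X 16.03 Z -12.96 F mic [ 0.3   0.34 -1.54] M [-0.034 -0.014 -0.023] w 41.25
```

Request:
{"op": "arm_command", "data": {
  "plan": [0.0015, 0, 0, 0, 0, 0, 0.2, 0.0015, 0, 0, 0, 0, 0, 0.2, 0.0015, 0, 0, 0, 0, 0, 0.2, 0.0015, 0, 0, 0, 0, 0, 0.2, 0.001, 0, 0, 0, 0, 0, 0.2, 0, 0, 0, 0, 0, 0, 0.2]
}}

```text
time: 14.95
eef_pos: [504.6, 128.6, 291.7]
ee_rot: [-0.399, 0.584, -0.399, -0.584]
force: [-0.2, 0.3, -2.1]
gripper_width: 41.2
```

```bash
python3 - <<'E'
from h import *
st()
E
```

```text
t14.95 E(mic,rel mouth) [  1.09   1.12 -19.85] tilt X -0.04 Y -0.00 lowpt X 16.09 Z -19.86 F mic [-0.12  0.36 -2.06] M [ 0.046 -0.036  0.051] w 41.24
```

About 8 mm to go, so I'll use 1 mm rows from here to feel for the seat.

Request:
{"op": "arm_command", "data": {
  "plan": [0.001, 0, 0, 0, 0, 0, 0.2, 0.001, 0, 0, 0, 0, 0, 0.2, 0.001, 0, 0, 0, 0, 0, 0.2, 0.001, 0, 0, 0, 0, 0, 0.2, 0.001, 0, 0, 0, 0, 0, 0.2, 0, 0, 0, 0, 0, 0, 0.2]
}}

```text
time: 15.55
eef_pos: [504.6, 128.6, 286.7]
ee_rot: [-0.399, 0.584, -0.399, -0.584]
force: [-0.3, 0.0, -1.9]
gripper_width: 41.5
```

Request:
{"op": "arm_command", "data": {
  "plan": [0.0007, 0, 0, 0, 0, 0, 0.2, 0.0007, 0, 0, 0, 0, 0, 0.2, 0, 0, 0, 0, 0, 0, 0.2]
}}

```text
time: 15.85
eef_pos: [504.6, 128.6, 285.3]
ee_rot: [-0.399, 0.584, -0.399, -0.584]
force: [0.4, 0.4, -2.8]
gripper_width: 41.1
```

```bash
python3 - <<'E'
from h import *
st()
E
```

```text
t15.85 E(mic,rel mouth) [  1.16   1.12 -26.15] tilt X -0.05 Y -0.00 lowpt X 16.16 Z -26.17 F mic [ 0.51  0.23 -2.81] M [ 0.025 -0.043  0.01 ] w 41.11
```

Request:
{"op": "arm_command", "data": {
  "plan": [0.0007, 0, 0, 0, 0, 0, 0.2, 0.0007, 0, 0, 0, 0, 0, 0.2, 0, 0, 0, 0, 0, 0, 0.2]
}}

```text
time: 16.15
eef_pos: [504.7, 128.6, 284.9]
ee_rot: [-0.399, 0.584, -0.398, -0.583]
force: [-2.3, 0.5, 4.2]
gripper_width: 41.6
```

Request:
{"op": "arm_command", "data": {
  "plan": [0.0006, 0, 0, 0, 0, 0, 0.2, 0, 0, 0, 0, 0, 0, 0.2]
}}

```text
time: 16.35
eef_pos: [504.7, 128.6, 284.8]
ee_rot: [-0.4, 0.584, -0.398, -0.583]
force: [-3.8, 0.5, 6.6]
gripper_width: 41.2
```

Request:
{"op": "arm_command", "data": {
  "plan": [0.0006, 0, 0, 0, 0, 0, 0.2, 0, 0, 0, 0, 0, 0, 0.2]
}}

```text
time: 16.55
eef_pos: [504.7, 128.6, 284.8]
ee_rot: [-0.4, 0.585, -0.398, -0.583]
force: [-5.3, 0.8, 9.7]
gripper_width: 40.9
```

```bash
python3 - <<'E'
from h import *
st()
E
```

```text
t16.55 E(mic,rel mouth) [  1.41   1.03 -26.69] tilt X -0.20 Y 0.02 lowpt X 16.41 Z -26.74 F mic [-4.62  2.68  9.66] M [ 0.924  1.672 -0.037] w 40.92
```

It has come to rest at TCP z 284.8, which is 217 + 67.8 and so matches fully home. I'll relax the push, remove the side load and look before letting go.

Request:
{"op": "arm_command", "data": {
  "plan": [-0.0008, 0.0004, -0.0002, 0, 0, 0, 0.2, -0.0003, 0.0003, 0, 0, 0, 0, 0.2, 0, 0, 0, 0, 0, 0, 0.2]
}}

```text
time: 16.85
eef_pos: [504.7, 128.6, 284.9]
ee_rot: [-0.4, 0.585, -0.398, -0.583]
force: [-1.3, 2.4, 5.9]
gripper_width: 41.1
```

```bash
python3 - <<'E'
from h import *
from cell import camera
st()
c=camera("scene"); pickle.dump(c,open("s10.pkl","wb")); crop(c,375,80,425,140,9,"s10.png")
E
```

```text
t16.85 E(mic,rel mouth) [  1.34   1.04 -26.64] tilt X -0.20 Y -0.01 lowpt X 16.34 Z -26.69 F mic [-0.36  2.67  5.9 ] M [ 0.745  0.179 -0.022] w 41.15
```

View pics/s10.png

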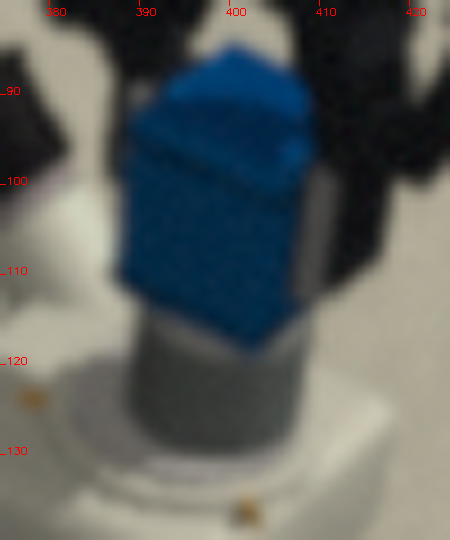

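The flange sits on the tube with no barrel showing. I'll take off the last load and let go.

Request:
{"op": "arm_command", "data": {
  "plan": [-0.0005, 0, 0.0003, 0, 0, 0, 0.2, 0, 0, 0.0002, 0, 0, 0, 0.2, 0, 0, 0, 0, 0, 0, 0.2]
}}

```text
time: 17.2
eef_pos: [504.6, 128.6, 284.9]
ee_rot: [-0.4, 0.585, -0.398, -0.583]
force: [2.5, 0.1, 3.7]
gripper_width: 41.1
```

```bash
python3 - <<'E'
from h import *
st()
E
```

```text
t17.20 E(mic,rel mouth) [  1.26   1.08 -26.61] tilt X -0.16 Y 0.04 lowpt X 16.26 Z -26.66 F mic [ 2.36 -0.81  3.69] M [-0.168 -0.81  -0.018] w 41.08
```

Request:
{"op": "arm_command", "data": {
  "plan": [0, 0, 0, 0, 0, 0, 0.55, 0, 0, 0, 0, 0, 0, 0.65, 0, 0, 0, 0, 0, 0, 0.75, 0, 0, 0, 0, 0, 0, 0.9, 0, 0, 0, 0, 0, 0, 0.9, 0, 0, 0, 0, 0, 0, 0.9]
}}

```text
time: 17.8
eef_pos: [503.8, 128.7, 284.4]
ee_rot: [-0.399, 0.584, -0.399, -0.584]
force: [0.4, -0.9, -1.1]
gripper_width: 76.6
```

```bash
python3 - <<'E'
from h import *
from cell import camera
st()
c=camera("scene"); pickle.dump(c,open("s11.pkl","wb")); crop(c,375,70,425,140,8,"s11.png")
E
```

```text
t17.80 E(mic,rel mouth) [  0.43   1.42 -27.13] tilt X -0.04 Y -0.00 lowpt X 15.43 Z -27.14 F mic [ 0.09 -0.95 -1.1 ] M [-0.011  0.005 -0.015] w 76.65
```

View pics/s11.png

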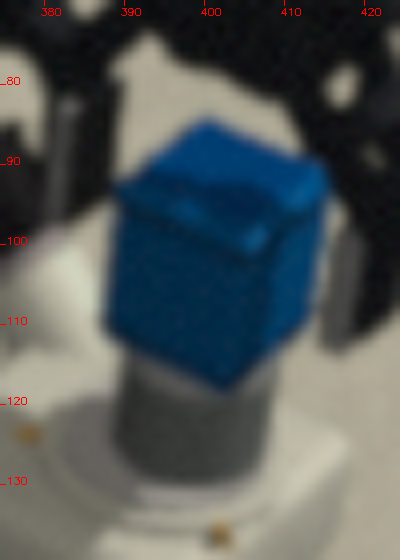

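The camera stands upright on the tube, released and home, with its flange on the rim at about (398,116). I'll go straight up and then across to the light rod's side, shutting the jaws on the way.

Request:
{"op": "arm_command", "data": {
  "plan": [-0.005, 0, 0, 0, 0, 0, 0.9, -0.01, 0, 0, 0, 0, 0, 0.9, -0.015, 0, 0, 0, 0, 0, 0.9, -0.02, 0, 0, 0, 0, 0, 0.9, -0.02, 0, 0, 0, 0, 0, 0.9, -0.01, 0, 0, 0, 0, 0, 0.9, 0, 0, 0, 0, 0, 0, 0.9]
}}

```text
time: 18.55
eef_pos: [504.4, 128.8, 366.2]
ee_rot: [-0.4, 0.585, -0.398, -0.583]
force: [-0.5, -0.0, -0.4]
gripper_width: 77.1
```

Request:
{"op": "arm_command", "data": {
  "plan": [0, 0.005, -0.02, 0, 0, 0, 0.9, 0, 0.008, -0.03, 0, 0, 0, 0.5, 0, 0.008, -0.03, 0, 0, 0, 0.2, 0, 0.008, -0.025, 0, 0, 0, 0, 0, 0, -0.014, 0, 0, 0, 0, 0, 0, 0, 0, 0, 0, 0, 0, 0, 0, 0, 0, 0, 0],
  "grip_force": 40
}}

```text
time: 19.25
eef_pos: [520.1, 7.6, 363.7]
ee_rot: [0.399, -0.584, 0.399, 0.584]
force: [-0.3, -0.5, -1.6]
gripper_width: 0.2
```

```bash
python3 - <<'E'
from h import *
from cell import camera
go([519.6,7.5,202])
c=camera("scene"); pickle.dump(c,open("s12.pkl","wb")); crop(c,320,40,440,190,3.9,"s12.png")
c=camera("top"); pickle.dump(c,open("t12.pkl","wb")); crop(c,180,160,310,260,5.5,"t12.png")
E
```

```text
pos [520.12   7.61 363.71] yaw y-axis -158.71 xaxis [-2.e-04  6.e-04 -1.e+00] F [-0.29 -0.5  -1.63] M [ 0.026 -0.044 -0.001] w 0.18 t 19.25
tool shift mm [ 1.6171e+02  5.3000e-01 -1.0000e-02]
```

View pics/s12.png

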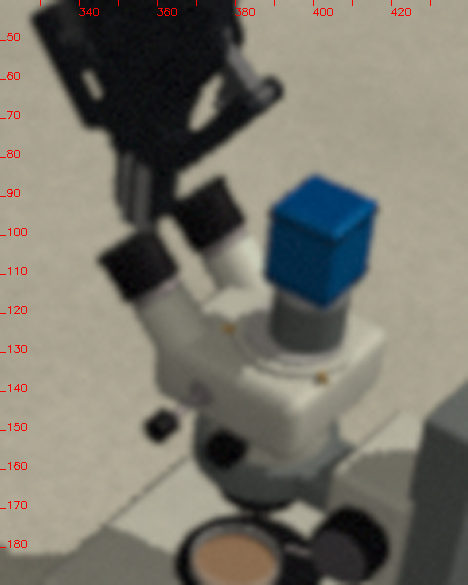

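View pics/t12.png

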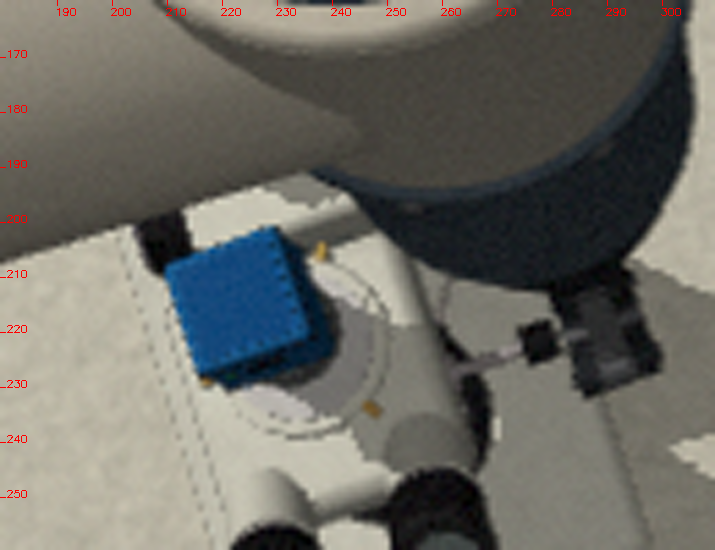

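The shut fingers are outside the knob, which is at about (276,221) in the top view. Before going down 160 mm I'll check how low the arm's wide wrist reaches over the camera.

```bash
python3 - <<'E'
from h import *
for n in ("t12","s12"):
    P=cloud(load(n)).reshape(-1,3); P=P[np.isfinite(P[:,2])]
    d=P[:,:2]-C0; X=d@MX[:2]; Y=d@MY[:2]
    m=(P[:,2]>320)
    for y0 in range(-240,200,20):
        k=m&(Y>=y0)&(Y<y0+20)&(X>-150)&(X<200)
        if k.sum()>3: print(n,"Y",y0,k.sum(),"zmin %.0f"%np.percentile(P[k,2],1),"X",np.percentile(X[k],[1,99]).round())
from cell import telemetry
print(telemetry.observe()["joint_positions"].round(3))
E
```

```text
t12 Y -180 286 zmin 556 X [-53. -11.]
t12 Y -160 2638 zmin 539 X [-70.   5.]
t12 Y -140 3596 zmin 427 X [-82.  13.]
t12 Y -120 3671 zmin 429 X [-85.  14.]
t12 Y -100 2848 zmin 543 X [-73.   8.]
t12 Y -80 1980 zmin 697 X [-71.   6.]
t12 Y -60 2173 zmin 699 X [-70.   9.]
t12 Y -40 2497 zmin 695 X [-71.  17.]
t12 Y -20 3753 zmin 673 X [-148.   12.]
t12 Y 0 5196 zmin 700 X [-149.   11.]
t12 Y 20 4482 zmin 730 X [-149.   13.]
t12 Y 40 4307 zmin 732 X [-149.   14.]
t12 Y 60 3409 zmin 723 X [-148.   16.]
t12 Y 80 2379 zmin 704 X [-147.   18.]
t12 Y 100 99 zmin 694 X [-64. -22.]
s12 Y -180 102 zmin 527 X [-42. -12.]
s12 Y -160 1158 zmin 469 X [-54.   9.]
s12 Y -140 2309 zmin 347 X [-84.  30.]
s12 Y -120 483 zmin 349 X [-86.  32.]
s12 Y -100 14 zmin 472 X [-1. 10.]
[ 0.317  0.189  0.293 -0.    -1.674  0.056]
```

It stays at least 120 mm above the camera, so I can go straight down beside the knob.

Request:
{"op": "arm_command", "data": {
  "plan": [0.015, 0, 0, 0, 0, 0, 0, 0.03, 0, 0, 0, 0, 0, 0, 0.03, 0, 0, 0, 0, 0, 0, 0.03, 0, 0, 0, 0, 0, 0, 0.02, 0, 0, 0, 0, 0, 0, 0.01, 0, 0, 0, 0, 0, 0, 0, 0, 0, 0, 0, 0, 0]
}}

```text
time: 20.05
eef_pos: [519.6, 7.8, 228.4]
ee_rot: [0.398, -0.584, 0.399, 0.584]
force: [-0.7, -0.1, 0.1]
gripper_width: 0.2
```

```bash
python3 - <<'E'
from h import *
from cell import camera
go([519.6,7.5,202])
c=camera("scene"); pickle.dump(c,open("s13.pkl","wb")); crop(c,320,80,420,180,5.5,"s13.png")
E
```

```text
pos [519.62   7.83 228.41] yaw y-axis -158.63 xaxis [-1.4e-03 -1.0e-04 -1.0e+00] F [-0.67 -0.12  0.1 ] M [ 0.016 -0.015 -0.009] w 0.2 t 20.05
tool shift mm [26.41  0.11 -0.31]
```

View pics/s13.png

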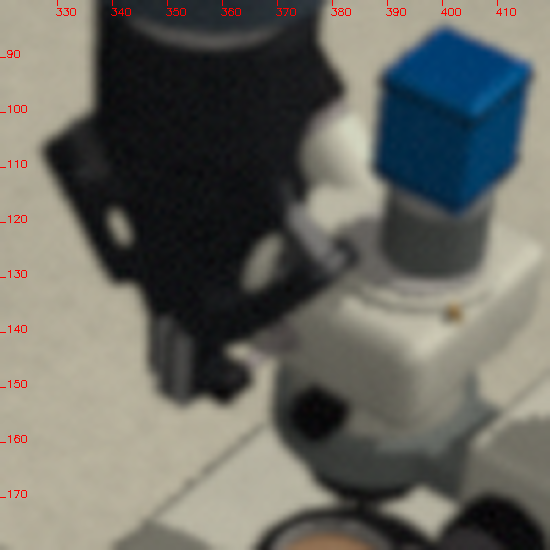

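The shut fingertips are beside the knob, near (352,152), and clear of the eyepieces. I'll go down the last 26 mm to knob height.

Request:
{"op": "arm_command", "data": {
  "plan": [0.01, 0, 0, 0, 0, 0, 0, 0.01, 0, 0, 0, 0, 0, 0, 0.006, 0, 0, 0, 0, 0, 0, 0, 0, 0, 0, 0, 0, 0]
}}

```text
time: 20.5
eef_pos: [519.6, 7.2, 202.3]
ee_rot: [0.399, -0.583, 0.399, 0.584]
force: [-0.0, -0.3, 0.2]
gripper_width: -0.1
```

Request:
{"op": "arm_command", "data": {
  "plan": [0, 0, 0.003, 0, 0, 0, 0, 0, 0, 0.003, 0, 0, 0, 0, 0, 0, 0.002, 0, 0, 0, 0, 0, 0, 0, 0, 0, 0, 0]
}}

```text
time: 20.9
eef_pos: [517.4, 15.1, 203.7]
ee_rot: [-0.399, 0.584, -0.398, -0.584]
force: [-0.4, 0.5, 0.6]
gripper_width: 0.5
```

```bash
python3 - <<'E'
from h import *
from cell import camera
go([519.6,7.5,202]); st()
c=camera("scene"); pickle.dump(c,open("s14.pkl","wb")); crop(c,320,100,420,180,6,"s14.png")
c=camera("top"); pickle.dump(c,open("t14.pkl","wb")); crop(c,240,190,310,250,9,"t14.png")
E
```

```text
pos [517.35  15.1  203.74] yaw y-axis -158.66 xaxis [ 1.5e-03  5.0e-04 -1.0e+00] F [-0.42  0.47  0.58] M [-0.026 -0.037 -0.026] w 0.47 t 20.9
tool shift mm [ 1.74  0.67 -7.9 ]
t20.90 E(mic,rel mouth) [ -27.98 -109.35 -107.76] tilt X -0.09 Y 0.00 lowpt X -12.98 Z -107.78 F mic [-0.22  0.59  0.58] M [-0.037 -0.026 -0.026] w 0.47
```

View pics/s14.png

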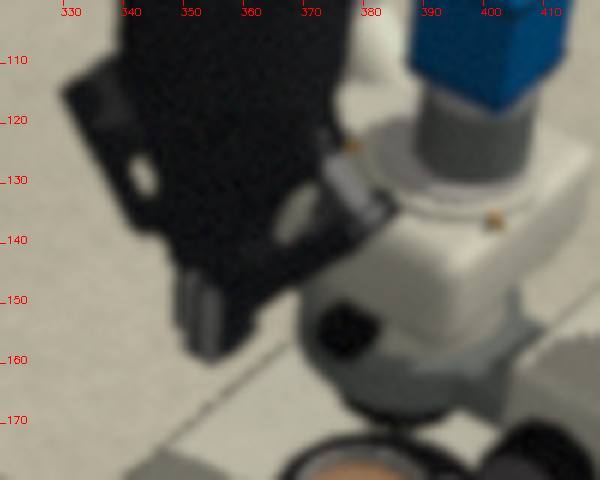

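View pics/t14.png

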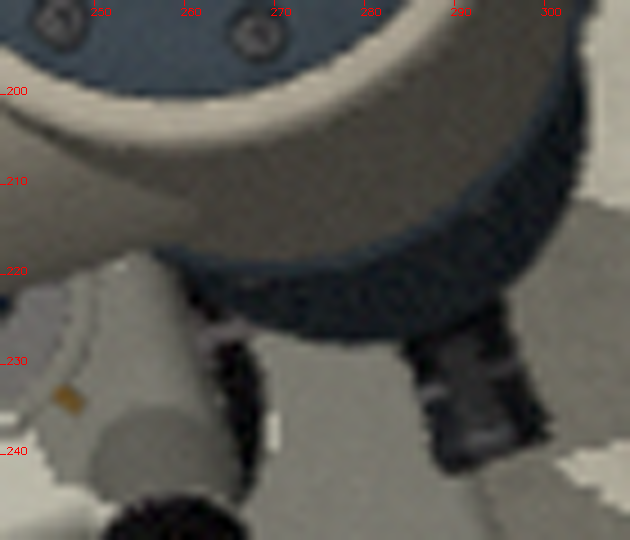

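The finger is just short of the knob. I'll push slowly in +y and watch the force.

Request:
{"op": "arm_command", "data": {
  "plan": [0, 0, 0.0015, 0, 0, 0, 0, 0, 0, 0.0015, 0, 0, 0, 0, 0, 0, 0.0015, 0, 0, 0, 0, 0, 0, 0.0015, 0, 0, 0, 0]
}}

```text
time: 21.4
eef_pos: [515.2, 20.1, 203.5]
ee_rot: [-0.399, 0.584, -0.399, -0.583]
force: [1.2, -1.6, -0.7]
gripper_width: -0.1
```

Request:
{"op": "arm_command", "data": {
  "plan": [0, 0, 0.0015, 0, 0, 0, 0, 0, 0, 0.0015, 0, 0, 0, 0, 0, 0, 0.0015, 0, 0, 0, 0]
}}

```text
time: 21.7
eef_pos: [513.6, 24.5, 203.4]
ee_rot: [-0.399, 0.584, -0.399, -0.584]
force: [2.6, -1.9, -1.3]
gripper_width: -0.0
```

```bash
python3 - <<'E'
from h import *
st()
E
```

```text
t21.70 E(mic,rel mouth) [ -28.15  -99.25 -108.07] tilt X -0.06 Y 0.02 lowpt X -13.15 Z -108.08 F mic [ 1.73 -2.76 -1.27] M [-0.891 -0.18  -0.014] w -0.01
```

The reaction is about 2.7 N against the push, so the rod is sliding. I'll continue.

Request:
{"op": "arm_command", "data": {
  "plan": [0, 0, 0.0015, 0, 0, 0, 0, 0, 0, 0.0015, 0, 0, 0, 0, 0, 0, 0.0015, 0, 0, 0, 0, 0, 0, 0, 0, 0, 0, 0]
}}

```text
time: 22.1
eef_pos: [511.8, 29.0, 203.4]
ee_rot: [-0.399, 0.584, -0.398, -0.584]
force: [1.2, -0.8, -1.1]
gripper_width: 0.1
```

Request:
{"op": "arm_command", "data": {
  "plan": [0, 0, 0.0015, 0, 0, 0, 0, 0, 0, 0.0015, 0, 0, 0, 0, 0, 0, 0, 0, 0, 0, 0]
}}

```text
time: 22.4
eef_pos: [511.2, 30.8, 203.5]
ee_rot: [-0.399, 0.585, -0.399, -0.583]
force: [3.7, -4.9, -3.0]
gripper_width: -0.2
```

```bash
python3 - <<'E'
from h import *
st()
E
```

```text
t22.40 E(mic,rel mouth) [ -28.1   -92.64 -107.99] tilt X -0.06 Y 0.11 lowpt X -13.10 Z -108.01 F mic [ 1.68 -5.92 -2.97] M [-2.309 -0.713  0.023] w -0.25
```

Request:
{"op": "arm_command", "data": {
  "plan": [0, 0, 0.001, 0, 0, 0, 0, 0, 0, 0.001, 0, 0, 0, 0, 0, 0, 0, 0, 0, 0, 0]
}}

```text
time: 22.7
eef_pos: [511.1, 31.0, 203.6]
ee_rot: [-0.398, 0.585, -0.4, -0.582]
force: [7.3, -12.2, -5.5]
gripper_width: 0.0
```

```bash
python3 - <<'E'
from h import *
st()
E
```

```text
t22.70 E(mic,rel mouth) [ -28.12  -92.62 -107.94] tilt X -0.04 Y 0.30 lowpt X -13.12 Z -107.95 F mic [  2.4  -14.02  -5.45] M [-4.866 -1.131 -0.04 ] w 0.04
```

It's against the stop: 14 N with no further motion. I'll back off, rise and look.

Request:
{"op": "arm_command", "data": {
  "plan": [0, 0, -0.003, 0, 0, 0, 0, 0, 0, -0.005, 0, 0, 0, 0, 0, 0, -0.01, 0, 0, 0, 0, 0, 0, -0.015, 0, 0, 0, 0, 0, 0, -0.01, 0, 0, 0, 0, -0.02, 0, 0, 0, 0, 0, 0, -0.04, 0, 0, 0, 0, 0, 0, -0.04, 0, 0, 0, 0, 0, 0]
}}

```text
time: 23.5
eef_pos: [525.2, -7.2, 304.2]
ee_rot: [0.399, -0.583, 0.399, 0.584]
force: [1.2, 0.7, 0.4]
gripper_width: 0.2
```

Request:
{"op": "arm_command", "data": {
  "plan": [-0.04, 0, -0.03, 0, 0, 0, 0, -0.03, 0, -0.045, 0, 0, 0, 0, 0, 0, -0.045, 0, 0, 0, 0, 0, 0, -0.045, 0, 0, 0, 0, 0, 0, -0.03, 0, 0, 0, 0, 0, 0, 0, 0, 0, 0, 0, 0, 0, 0, 0, 0, 0, 0]
}}

```text
time: 24.2
eef_pos: [595.3, -186.1, 370.3]
ee_rot: [0.4, -0.583, 0.399, 0.584]
force: [1.1, 0.8, 0.5]
gripper_width: 0.1
```

```bash
python3 - <<'E'
from h import *
from cell import camera
go(None)
c=camera("scene"); pickle.dump(c,open("s15.pkl","wb")); crop(c,330,75,470,175,5.5,"s15.png"); cv2.imwrite("pics/s15f.png",c["image"])
c=camera("top"); pickle.dump(c,open("t15.pkl","wb")); crop(c,195,150,305,285,4.4,"t15.png")
E
```

```text
pos [ 595.27 -186.13  370.31] yaw y-axis -158.77 xaxis [-3.e-04  9.e-04 -1.e+00] F [1.12 0.8  0.5 ] M [0.039 0.032 0.032] w 0.11 t 24.2
```

View pics/s15.png

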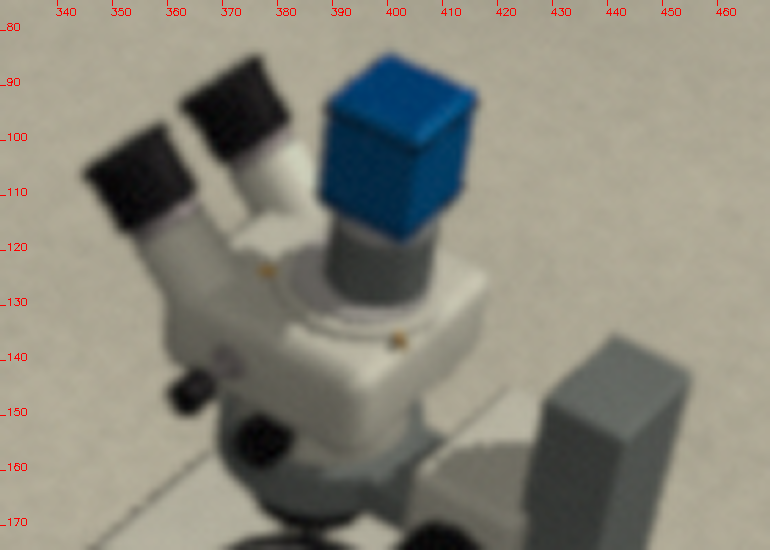

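View pics/t15.png

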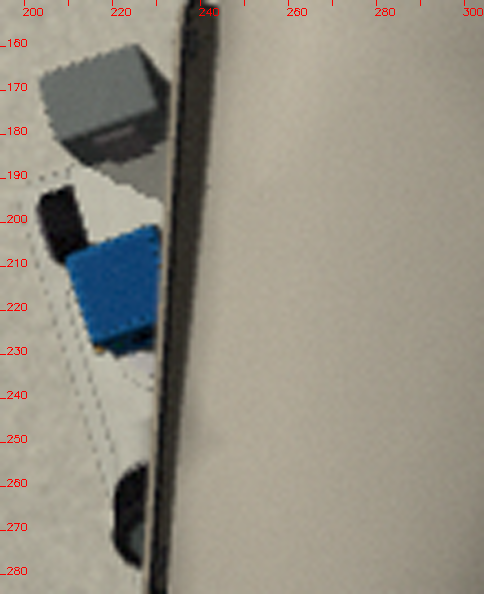

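View pics/s15f.png

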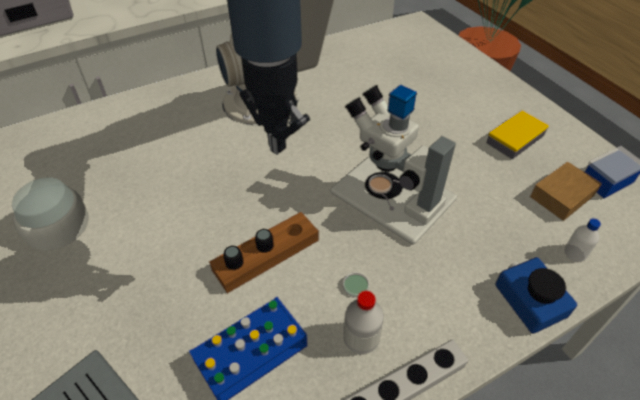

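In the scene view the camera sits home on the tube, the knob has moved in to about (362,146), and the eyepieces and both dishes look unmoved. I'll check the numbers before handing in.

```bash
python3 - <<'E'
from h import *
s=load("s15");P=cloud(s);im=s["image"].astype(int)
b=(slice(80,125),slice(380,425)); m=(im[b][...,0]>im[b][...,2]+35); Q=P[b][m]; Q=Q[np.isfinite(Q[:,2])]
top=Q[Q[:,2]>np.percentile(Q[:,2],75)]; print("top z med",np.median(top[:,2]),"bottom",np.percentile(Q[:,2],1))
k=np.abs(Q[:,2]-np.median(top[:,2]))<4; print("top centre",cv2.minAreaRect(Q[k][:,:2].astype(np.float32)))
T=Q[k]; A_=np.c_[np.ones(len(T)),T[:,:2]-T[:,:2].mean(0)]; print("slope",np.linalg.lstsq(A_,T[:,2],rcond=None)[0])
O=np.array([520,131,0])
for y in (-85,-73): print("knob centre expected",y,proj(s,[O-45*MX+y*MY+[0,0,187]]))
for n in ("scene0","s15"):
    i=load(n)["image"][138:160,350:371].sum(2); v,u=np.where(i<120); print(n,"dark centroid",u.mean()+350,v.mean()+138,len(u))
d=cv2.absdiff(load("scene0")["image"],s["image"]).max(2); 
for nm,(x0,y0,x1,y1) in dict(eyep=(215,225,278,275),bench=(340,272,370,298),stage=(362,170,396,200)).items(): print(nm,d[y0:y1,x0:x1].mean().round(1),d[y0:y1,x0:x1].max())
E
```

```text
top z med 301.3377818989459 bottom 256.4792203577653
top centre ((505.8320617675781, 127.20712280273438), (41.257469177246094, 43.215415954589844), 20.164106369018555)
slope [ 3.00660864e+02 -1.65877348e-02  2.54947713e-02]
knob centre expected -85 [[361.70974171 149.64557014]]
knob centre expected -73 [[365.13592908 146.79072943]]
scene0 dark centroid 360.9032258064516 148.8709677419355 31
s15 dark centroid 364.61290322580646 145.83870967741936 31
eyep 6.6 72
bench 4.9 10
stage 4.1 11
```

The camera's top is at z 301.3 (301 when home). The knob shifted by (3.7,-3.0) px, against (3.4,-2.9) expected for the full 12 mm. I'm handing in.

```bash
python3 - <<'E'
from cell import close_job
print(close_job())
E
```

```text
the job is handed in; nothing more can be done
None
```

The camera is back in the photo tube, fully home and released, and the light-path rod is pushed all the way in. The job took about 24 s of the 67 s allowed, and handing in reports no verdict.

**How it went:** I tipped the camera 15° and started the barrel's lower edge in the mouth. Feeling by force, I found the tube's centre about 1 mm off my picture estimate in x and in y, then straightened the camera and slid it down with almost no resistance. Contact forces during the fit stayed under about 12 N. The rod slid at about 3 N, and I stopped pushing at 14 N on its end stop.

**Last checks:**
- **Camera:** its top measures z 301.3 mm (301 when home), level to within measuring noise. Its yaw is about 20°, against my estimate of 21° for the microscope.
- **Rod:** the knob's shift in the picture matches the full 12 mm travel.
- **Dishes:** the picture is unchanged where they stand.
- **Spare eyepieces:** they look unmoved, but some pixels around them changed. I took that to be the camera's missing shadow and did not measure their positions.
- **Top view:** the arm hid part of the final top view, so these checks rest on the scene camera.

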